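# Safety-test the dryer, hang the washed pails and start it

## Task

Dry the washed pails: first press the test button on the small safety switch box fully down and let it come back up. Then hang every aluminium pail by its handle on the drying rail, each on its own hook, let go of them, and finally press the wide start button on the dryer console fully down and release it.

Things in the scene. Friction and masses are not known exactly. Their poses are not given: they have to be found in the camera images.
- pail1: open aluminium pail, 76 mm across the rim, 65 mm deep, about 160 g, with a stiff squared bail handle; origin at the centre of its underside, z up. The handle's top bar, a level strap 14 mm wide and 9 mm high, runs along the pail's y axis, 83 mm long between the 9 mm thick uprights (at y = +-46 mm), its middle 135 mm above the underside. May be absent (None).
- bar1 (a point): middle of the top bar of pail1's handle (at half its height, 135 mm above the underside)
- pail2: open aluminium pail, 76 mm across the rim, 65 mm deep, about 160 g, with a stiff squared bail handle; origin at the centre of its underside, z up. The handle's top bar, a level strap 14 mm wide and 9 mm high, runs along the pail's y axis, 83 mm long between the 9 mm thick uprights (at y = +-46 mm), its middle 135 mm above the underside. May be absent (None).
- bar2 (a point): middle of the top bar of pail2's handle (at half its height, 135 mm above the underside)
- pail3: open aluminium pail, 76 mm across the rim, 65 mm deep, about 160 g, with a stiff squared bail handle; origin at the centre of its underside, z up. The handle's top bar, a level strap 14 mm wide and 9 mm high, runs along the pail's y axis, 83 mm long between the 9 mm thick uprights (at y = +-46 mm), its middle 135 mm above the underside. May be absent (None).
- bar3 (a point): middle of the top bar of pail3's handle (at half its height, 135 mm above the underside)
- pail4: open aluminium pail, 76 mm across the rim, 65 mm deep, about 160 g, with a stiff squared bail handle; origin at the centre of its underside, z up. The handle's top bar, a level strap 14 mm wide and 9 mm high, runs along the pail's y axis, 83 mm long between the 9 mm thick uprights (at y = +-46 mm), its middle 135 mm above the underside. May be absent (None).
- bar4 (a point): middle of the top bar of pail4's handle (at half its height, 135 mm above the underside)
- pail5: open aluminium pail, 76 mm across the rim, 65 mm deep, about 160 g, with a stiff squared bail handle; origin at the centre of its underside, z up. The handle's top bar, a level strap 14 mm wide and 9 mm high, runs along the pail's y axis, 83 mm long between the 9 mm thick uprights (at y = +-46 mm), its middle 135 mm above the underside. May be absent (None).
- bar5 (a point): middle of the top bar of pail5's handle (at half its height, 135 mm above the underside)
- rail: drying rail, fixed: a steel cross bar (16 mm thick, along the rail's y axis, axis 170 mm above the counter, 45 mm on the +x side of the origin) on two end posts at y = +-295 mm, with five hooks 120 mm apart reaching out towards -x. Origin on the counter below the middle of the row of hook seats.
- hook1 (a point): seat of hook 1 (1 is farthest to the rail's +y): top of a level flat arm, 18 mm wide and 8 mm thick, along the rail's x axis, 174 mm above the counter; it runs from the cross bar (45 mm to +x) to 33 mm to -x, where its tip turns up to 194 mm. Nothing stands above. A hung pail has its bar's middle 4.5 mm above this point, its underside 43 mm above the counter.
- hook2 (a point): seat of hook 2 (1 is farthest to the rail's +y): top of a level flat arm, 18 mm wide and 8 mm thick, along the rail's x axis, 174 mm above the counter; it runs from the cross bar (45 mm to +x) to 33 mm to -x, where its tip turns up to 194 mm. Nothing stands above. A hung pail has its bar's middle 4.5 mm above this point, its underside 43 mm above the counter.
- hook3 (a point): seat of hook 3 (1 is farthest to the rail's +y): top of a level flat arm, 18 mm wide and 8 mm thick, along the rail's x axis, 174 mm above the counter; it runs from the cross bar (45 mm to +x) to 33 mm to -x, where its tip turns up to 194 mm. Nothing stands above. A hung pail has its bar's middle 4.5 mm above this point, its underside 43 mm above the counter.
- hook4 (a point): seat of hook 4 (1 is farthest to the rail's +y): top of a level flat arm, 18 mm wide and 8 mm thick, along the rail's x axis, 174 mm above the counter; it runs from the cross bar (45 mm to +x) to 33 mm to -x, where its tip turns up to 194 mm. Nothing stands above. A hung pail has its bar's middle 4.5 mm above this point, its underside 43 mm above the counter.
- hook5 (a point): seat of hook 5 (1 is farthest to the rail's +y): top of a level flat arm, 18 mm wide and 8 mm thick, along the rail's x axis, 174 mm above the counter; it runs from the cross bar (45 mm to +x) to 33 mm to -x, where its tip turns up to 194 mm. Nothing stands above. A hung pail has its bar's middle 4.5 mm above this point, its underside 43 mm above the counter.
- switchbox: safety switch box, fixed: the smaller white box, 90 x 70 x 45 mm, with a narrow grey push button on top; origin under its centre. May stand left or right.
- test_top (a point): centre of the top face of the switch box's test button (24 mm across), moves with it
- test (a joint): travel of the test button in m: 0 out, 0.008 fully down; springs back; about 5 N
- console: dryer console, fixed: the larger white box, 140 x 110 x 60 mm, with a wide grey push button on top; origin under its centre. May stand left or right.
- start_top (a point): centre of the top face of the console's start button (44 mm across), moves with it
- start (a joint): travel of the start button in m: 0 out, 0.008 fully down; springs back; about 5 N

How it is judged:
By the outcome, as a careful person would: the job done as asked, in the order asked, and still so for the second after the job is handed in, with the robot touching nothing.
Of pail1, pail2, pail3, pail4, pail5 only 3 to 5 are there at a start; the rules pass over those that are not, and their reading is None.
At some moment in a run one of pail1, pail2, pail3, pail4, pail5 may be knocked a few centimetres aside while the robot is not near it.
Once in a run the grip may slacken for a moment while it holds something.
It also fails if it takes over 210 s, if anything falls off the work surface, if the arm or the gripper's body presses on something with over 40 N, if the wrist force passes 120 N, or if a joint passes its speed limit or range.

## Robot

A 6-joint arm with a two-finger parallel gripper is mounted at the origin on the work surface. World frame = base frame: x ahead of the robot, y to its left, z up, the work surface at z = 0. Lengths are in m, angles in rad, forces in N, time in s.
With the tool pointing down it reaches from about 0.35 to 0.975 m from the base axis. Payload 4.9 kg.
Tool frame: the origin (TCP) lies at the very end of the fingers, on their centre line; the grasp point (between the pads) lies 19 mm behind it; z points along the fingers, y is the line along which they close (so a half turn about z gives the same grasp; the last joint's range is limited). The gripper opens to 85 mm and grips with 20 to 120 N. Pads are 22 mm wide; open, the fingers measure 114 mm over their backs; the gripper's body (76 mm by 85 mm) begins 54 mm behind the grasp point. The pads swing forward as they close: fully open they stand 13 mm farther back than shut.
Start: joints at [-1.349, 0.053, 1.613, -0, 1.476, -0.119], TCP at [0.209, -0.589, 0.231] pointing down, gripper open.
Joint ranges: [-3.01, 3.01], [-1.01, 2.22], [0.06, 2.58], [-1.02, 4.17], [0.09, 2.62], [-3.14, 3.14]. Speed limits (rad/s): [2.57, 2.57, 3.14, 3.14, 3.14, 3.14].

## Interface

Orientations are given as a unit quaternion [w, x, y, z].
In Python, from plant import manip gives the robot as it stands.
- The arm moves only by the tool send_rows, never from a script. Its argument "increments" is a list of rows, each an object of numbers: "claw": the closure, from -1 (fully open) to 1 (shut); "dx", "dy", "dz": the shift along the tool's x, y, z in units of 0.5 m (1.0 is 0.5 m); "yaw": the turn about the tool's z in units of 1.5 rad (1.0 is 1.5 rad). A call has 1 to 20 rows; each row is the pose to reach, as a shift and turn from the pose commanded when the call began, along the tool's axes at that moment; what a row does not reach only later rows make up. A row lasts 1/8 s, in which the tool goes at most 62.5 mm and 10.7 degrees, less where a joint would pass 70% of its speed; a pose out of reach is approached as far as the arm can. A call with a number of a shift or a turn outside -1 to 1 is refused whole. A call with a gripper value outside its range is refused whole. The fingers move at their own pace and stop on an object; the grip force is fixed at half the most. Time passes only in rows, so rows that repeat a pose let the fingers close. It gives the time, the measured TCP pose, the force, the opening and the grip force at its end, in the units of the state.
- manip.state(): the state, without advancing time (a new reading comes with each control period).
- manip.grab_frame(name): name is "scene" or "side" or "wrist"; returns the picture (420x560x3 uint8, red, green, blue); there is no depth.
- manip.camera_params(name): a dict with "camera_matrix" (3x3 intrinsics, pixels), "k1" (the pictures are not rectified: a ray, as slopes to the right and down, at radius r is drawn at 1 + k1 r^2 times it, then the intrinsics apply), "extrinsics" (4x4, takes a point from world to camera coordinates); the wrist camera has in their place "tool_from_camera" (4x4, takes a point from camera to tool coordinates, whose origin is the TCP and whose axes are the flange's). Camera axes: x right, y down, z forward; pixel columns grow to the right and rows downward; lengths in m; the calibration is good to about 2 mm. A picture is of the moment at which its call begins: read the wrist's pose just before it. camera_params takes no time and is no camera call.
- manip.job_done(): hands the job in; it is judged then, once.
The state is a dict: "time": time; "joint_pos": joint angles; "joint_vel": joint speeds; "joint_efforts": joint torques, N m; "tool_pos": TCP position; "tool_rot": TCP orientation; "contact_force": force on the tool from outside, world axes, zero at the start; "ft_torque": the same for the moment, N m; "gripper_width": opening from 0.0 (shut) to 1.0 (fully open); "grasp_force": force on a finger pad.
Only numpy, scipy, OpenCV 4.12 (cv2) and the standard library are available. Lean on these libraries where they do the work, as an engineer would, in place of code of your own. Each camera call takes 0.05 s, during which the arm holds its last target. There are 200 camera calls.

## Working session

There is one attempt and no reset: what is moved stays moved. The work goes in short steps, Python scripts to look and compute and a tool call to move; the robot and the scene stay as the last step left them, time stands still between calls to the robot, and variables do not carry over. Pictures are saved under pics/ and viewed, at most 14 in all, crops included, and the job is handed in when it is done.

Besides the shell and the picture viewer there is one more tool, called after "Request:" in YAML: its name, and indented under it one key for each argument. send_rows: Moves the arm, as the interface text tells. Shifts and turns lie within -1 to 1; 1 stands for 0.5 m of shift or 1.5 rad of turn. Its arguments: {"type":"object","properties":{"increments":{"type":"array","items":{"type":"object","properties":{"claw":{"type":"number"},"dx":{"type":"number"},"dy":{"type":"number"},"dz":{"type":"number"},"yaw":{"type":"number"}}}}},"required":["increments"]}

```bash
mkdir -p pics; ls
python3 - <<'E'
from plant import manip
import cv2,numpy as np
s=manip.state();print({k:np.round(v,3).tolist() for k,v in s.items()})
for n in("scene","side","wrist"):
    cv2.imwrite(f"pics/{n}0.png",manip.grab_frame(n)[:,:,::-1])
    p=manip.camera_params(n);print(n,{k:np.round(v,4).tolist() for k,v in p.items()})
E
```

```text
pics
{'time': 0.0, 'joint_pos': [-1.349, 0.053, 1.614, -0.0, 1.476, -0.119], 'joint_vel': [-0.0, -0.001, 0.001, 0.001, -0.001, 0.0], 'joint_efforts': [-0.0, -39.369, -37.018, -0.0, 0.007, 0.0], 'tool_pos': [0.209, -0.588, 0.23], 'tool_rot': [-0.001, 0.986, 0.17, -0.0], 'contact_force': [0.085, -0.01, 0.319], 'ft_torque': [-0.003, -0.02, 0.046], 'grasp_force': 0.0, 'gripper_width': 0.996}
scene {'camera_matrix': [[485.5905, 0.0, 290.3996], [0.0, 485.5905, 204.8311], [0.0, 0.0, 1.0]], 'k1': -0.136, 'extrinsics': [[0.3439, 0.9389, 0.0092, -0.1881], [0.6699, -0.2385, -0.7031, -0.2818], [-0.658, 0.248, -0.711, 1.5306], [0.0, 0.0, 0.0, 1.0]]}
side {'camera_matrix': [[508.2168, 0.0, 283.695], [0.0, 508.2168, 202.7287], [0.0, 0.0, 1.0]], 'k1': -0.1111, 'extrinsics': [[-0.8254, -0.5645, 0.0085, 0.4628], [-0.4173, 0.5997, -0.6828, 0.3321], [0.3803, -0.5671, -0.7306, 1.0578], [0.0, 0.0, 0.0, 1.0]]}
wrist {'camera_matrix': [[343.3897, 0.0, 277.2917], [0.0, 343.3897, 209.8908], [0.0, 0.0, 1.0]], 'k1': 0.0233, 'tool_from_camera': [[-0.0003, -0.9631, -0.2693, 0.07], [1.0, -0.0003, 0.0001, -0.0004], [-0.0002, -0.2693, 0.9631, -0.142], [0.0, 0.0, 0.0, 1.0]]}
```

View pics/scene0.png

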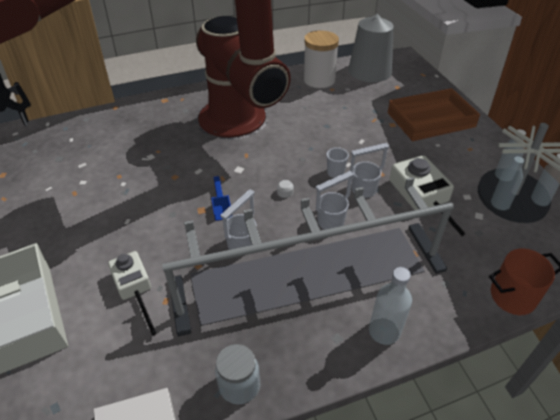

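View pics/side0.png

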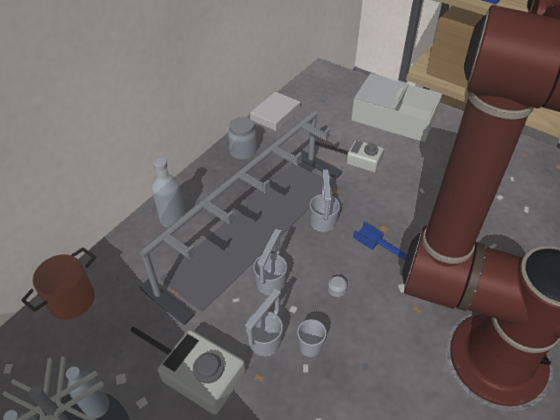

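The scene view shows three handled pails at about (240,225), (333,205) and (367,178), plus a handleless cup at (338,163). The switch box is at (130,272), the console at (420,185), and the rail runs from (168,265) to (450,212). The side view agrees. I'll enlarge it to pick out points.

```bash
cat > h.py <<'E'
from plant import manip
import cv2,numpy as np
from scipy.spatial.transform import Rotation as R
def cam(n,st=None):
    p=manip.camera_params(n);K=np.array(p["camera_matrix"])
    if n=="wrist":
        T=np.eye(4);q=st["tool_rot"];T[:3,:3]=R.from_quat([q[1],q[2],q[3],q[0]]).as_matrix();T[:3,3]=st["tool_pos"]
        E=np.linalg.inv(T@np.array(p["tool_from_camera"]))
    else: E=np.array(p["extrinsics"])
    return K,p["k1"],E
def ray(c,uv):
    K,k,E=c
    d=cv2.undistortPoints(np.array([[uv]],float),K,np.array([k,0,0,0.]))[0,0]
    return -E[:3,:3].T@E[:3,3],E[:3,:3].T@np.r_[d,1]
def plane(c,uv,z):
    o,d=ray(c,uv);return o+d*(z-o[2])/d[2]
def tri(c1,u1,c2,u2):
    (o1,d1),(o2,d2)=ray(c1,u1),ray(c2,u2)
    s=np.linalg.lstsq(np.c_[d1,-d2],o2-o1,rcond=None)[0];a,b=o1+d1*s[0],o2+d2*s[1]
    return (a+b)/2,np.linalg.norm(a-b)
def proj(c,P):
    K,k,E=c;return cv2.projectPoints(np.array(P,float).reshape(-1,1,3),cv2.Rodrigues(E[:3,:3])[0],E[:3,3],K,np.array([k,0,0,0.]))[0][:,0]
def snap(n,f):
    st=manip.state();I=manip.grab_frame(n)[:,:,::-1].copy();cv2.imwrite(f"pics/{f}.png",I);return I,cam(n,st)
E
python3 - <<'E'
import cv2
def crop(f,x,y,w,h,s,o):
    I=cv2.imread(f"pics/{f}.png")[y:y+h,x:x+w];I=cv2.resize(I,None,fx=s,fy=s,interpolation=cv2.INTER_CUBIC)
    I=cv2.convertScaleAbs(I,alpha=1.4)
    for i in range((x+19)//20*20,x+w,20):
        cv2.line(I,((i-x)*s,0),((i-x)*s,6),(0,255,255),1)
        if i%40==0: cv2.putText(I,str(i),((i-x)*s,16),0,.35,(0,255,255))
    for i in range((y+19)//20*20,y+h,20): cv2.line(I,(0,(i-y)*s),(6,(i-y)*s),(0,255,255),1);cv2.putText(I,str(i),(8,(i-y)*s+4),0,.35,(0,255,255))
    cv2.imwrite(f"pics/{o}.png",I)
crop("scene0",200,130,260,190,3,"c1"); crop("side0",230,150,170,200,3,"c2")
E
```

```text
(no output)
```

View pics/c1.png

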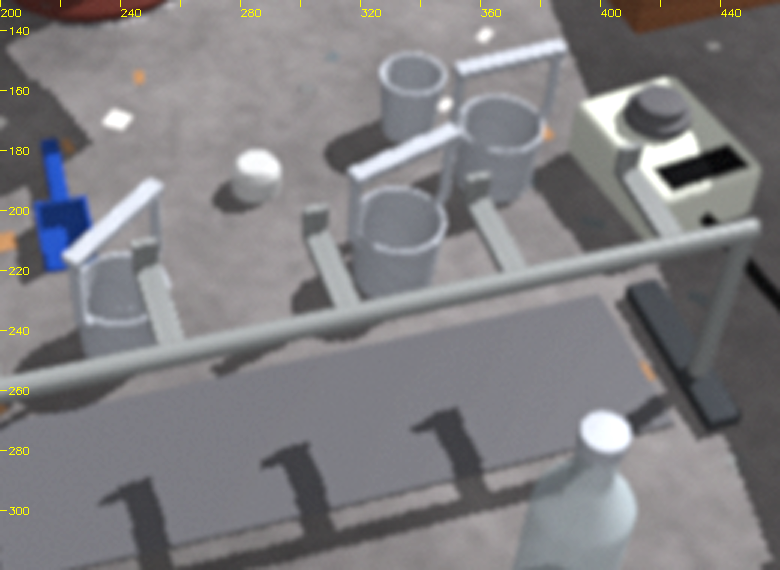

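View pics/c2.png

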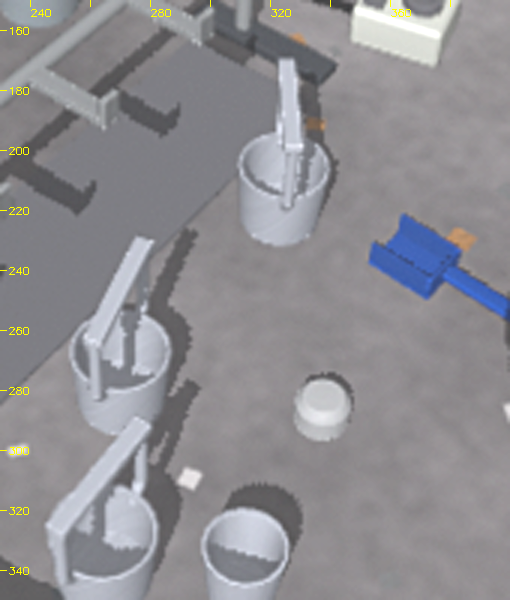

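The zoomed crops show, in scene pixels:
- **Bars:** A (223,216)-(252,192), B (317,188)-(353,173), C (353,153)-(388,145).
- **Hook tips:** (248,211), (305,199), (359,188) and (409,180).

In the side view the bars are A (318,171)-(318,198), B (279,230)-(262,262) and C (276,290)-(249,325).

Run:
```python
from h import *
s,d=cam("scene"),cam("side")
for n,a,b in(("A",(222.7,216),(251.7,191.7)),("B",(317.3,188.3),(353.3,172.7)),("C",(353.3,152.7),(387.7,145.3))):
    p,q=plane(s,a,.1395),plane(s,b,.1395);v=q-p;print(n,(p+q)[:2]/2,np.linalg.norm(v),np.degrees(np.arctan2(-v[0],v[1])))
for n,a,b in(("A",(327,171),(328,198)),("B",(278,231),(262,262)),("C",(276,291),(249,325))):
    p,q=plane(d,a,.1395),plane(d,b,.1395);v=q-p;print(n,(p+q)[:2]/2,np.linalg.norm(v),np.degrees(np.arctan2(v[0],-v[1])))
T=[plane(s,u,.194)[:2] for u in((192,223),(248.3,210.7),(305,199),(358.7,188.3),(409,180))]
print(np.round(T,3),np.linalg.norm(np.diff(T,axis=0),axis=1))
print("button",plane(s,(124,261),.055),plane(s,(418,166),.075),plane(d,(370,148),.055),plane(d,(208,365),.075))
```

```text
A [ 0.52192412 -0.11520813] 0.09493947096855365 32.4299959916213
B [0.52489165 0.11754433] 0.10218738170141382 11.898992572240104
C [0.4481006  0.24700727] 0.09501814568915194 -1.0660517431381886
A [ 0.51226127 -0.11259607] 0.09158320760711226 -147.53147537767663
B [0.51596768 0.11861689] 0.0903982674485552 -166.8158631851401
C [0.4399169  0.25044947] 0.09176332244393486 -178.89949441955744
[[ 0.597 -0.225]
 [ 0.602 -0.112]
 [ 0.609  0.007]
 [ 0.617  0.125]
 [ 0.63   0.24 ]] [0.11365727 0.11901567 0.11840309 0.11541326]
button [ 0.52660009 -0.38343091  0.055     ] [0.48252631 0.37733965 0.075     ] [ 0.52688059 -0.38343057  0.055     ] [0.47553736 0.38422352 0.075     ]
```

```bash
cat >> h.py <<'E'
def go(x,y,z,yaw):
    s=manip.state();q=s["tool_rot"];M=R.from_quat([q[1],q[2],q[3],q[0]]).as_matrix()
    d=M.T@(np.array([x,y,z])-s["tool_pos"]);cur=np.degrees(np.arctan2(M[1,0],M[0,0]))
    w=-(yaw-cur+180)%360-180 if 0 else -((yaw-cur+180)%360-180)
    print("t%.2f cur"%s["time"],np.round(s["tool_pos"],4),round(cur,1),"F",np.round(s["contact_force"],1),"w",round(s["gripper_width"]*85,1),"gf",round(s["grasp_force"],1),"-> dx %.4f dy %.4f dz %.4f yaw %.4f dist %.3f"%(*(d/.5),np.radians(w)/1.5,np.linalg.norm(d)))
E
python3 -c "
from h import *
go(.527,-.383,.10,50)"
```

```text
t0.15 cur [ 0.2088 -0.5886  0.2303] 19.5 F [-0.4  0.7 -0.4] w 85.1 gf 0.0 -> dx 0.7372 dy -0.1744 dz 0.2611 yaw -0.3546 dist 0.401
```

Request:
send_rows:
  increments:
    - {"dx": 0.737, "dy": -0.174, "dz": 0.1, "yaw": -0.355, "claw": 1}
    - {"dx": 0.737, "dy": -0.174, "dz": 0.1, "yaw": -0.355, "claw": 1}
    - {"dx": 0.737, "dy": -0.174, "dz": 0.1, "yaw": -0.355, "claw": 1}
    - {"dx": 0.737, "dy": -0.174, "dz": 0.1, "yaw": -0.355, "claw": 1}
    - {"dx": 0.737, "dy": -0.174, "dz": 0.1, "yaw": -0.355, "claw": 1}
    - {"dx": 0.737, "dy": -0.174, "dz": 0.1, "yaw": -0.355, "claw": 1}
    - {"dx": 0.737, "dy": -0.174, "dz": 0.26, "yaw": -0.355, "claw": 1}
    - {"dx": 0.737, "dy": -0.174, "dz": 0.26, "yaw": -0.355, "claw": 1}
    - {"dx": 0.737, "dy": -0.174, "dz": 0.26, "yaw": -0.355, "claw": 1}
    - {"dx": 0.737, "dy": -0.174, "dz": 0.26, "yaw": -0.355, "claw": 1}
    - {"dx": 0.737, "dy": -0.174, "dz": 0.26, "yaw": -0.355, "claw": 1}

```text
time: 1.52
tool_pos: [0.5278, -0.3856, 0.1042]
tool_rot: [0.002, 0.906, 0.422, 0.001]
contact_force: [-0.4, 0.0, 0.2]
gripper_width: -0.003
grasp_force: 0.0
```

```bash
python3 -c "
from h import *
go(.527,-.383,.055,50)"
```

```text
t1.52 cur [ 0.5278 -0.3856  0.1042] 50.0 F [-0.4  0.   0.2] w -0.2 gf 0.0 -> dx 0.0029 dy -0.0049 dz 0.0983 yaw -0.0004 dist 0.049
```

Request:
send_rows:
  increments:
    - {"dx": 0.003, "dy": -0.005, "dz": 0.05, "claw": 1}
    - {"dx": 0.003, "dy": -0.005, "dz": 0.09, "claw": 1}
    - {"dx": 0.003, "dy": -0.005, "dz": 0.098, "claw": 1}
    - {"dx": 0.003, "dy": -0.005, "dz": 0.104, "claw": 1}
    - {"dx": 0.003, "dy": -0.005, "dz": 0.104, "claw": 1}

```text
invalid input
```

Request:
send_rows:
  increments:
    - {"dz": 0.004, "claw": 1}
    - {"dz": 0.008, "claw": 1}
    - {"dz": 0.008, "claw": 1}

```text
invalid input
```

Request:
send_rows:
  increments:
    - {"dx": 0.003, "dy": -0.005, "dz": 0.05, "yaw": 0, "claw": 1}
    - {"dx": 0.003, "dy": -0.005, "dz": 0.09, "yaw": 0, "claw": 1}
    - {"dx": 0.003, "dy": -0.005, "dz": 0.098, "yaw": 0, "claw": 1}
    - {"dx": 0.003, "dy": -0.005, "dz": 0.104, "yaw": 0, "claw": 1}
    - {"dx": 0.003, "dy": -0.005, "dz": 0.104, "yaw": 0, "claw": 1}

```text
time: 2.15
tool_pos: [0.5279, -0.383, 0.0603]
tool_rot: [0.001, 0.906, 0.423, 0.0]
contact_force: [-16.5, 14.9, 43.5]
gripper_width: -0.004
grasp_force: 21.6
```

Request:
send_rows:
  increments:
    - {"dx": 0, "dy": 0, "dz": 0.004, "yaw": 0, "claw": 1}
    - {"dx": 0, "dy": 0, "dz": 0.008, "yaw": 0, "claw": 1}
    - {"dx": 0, "dy": 0, "dz": 0.008, "yaw": 0, "claw": 1}

```text
time: 2.52
tool_pos: [0.5281, -0.3831, 0.06]
tool_rot: [0.001, 0.906, 0.423, -0.0]
contact_force: [-24.0, 20.0, 60.6]
gripper_width: 0.003
grasp_force: 29.6
```

Request:
send_rows:
  increments:
    - {"dx": 0, "dy": 0, "dz": -0.05, "yaw": 0, "claw": 1}
    - {"dx": 0, "dy": 0, "dz": -0.14, "yaw": 0, "claw": 1}
    - {"dx": 0, "dy": 0, "dz": -0.14, "yaw": 0, "claw": 1}
    - {"dx": 0, "dy": 0, "dz": -0.14, "yaw": 0, "claw": 1}

```text
time: 3.02
tool_pos: [0.526, -0.3812, 0.1151]
tool_rot: [-0.0, 0.906, 0.423, -0.0]
contact_force: [0.3, 1.1, 0.2]
gripper_width: 0.002
grasp_force: 0.0
```

```bash
python3 -c "
from h import *
I,c=snap('wrist','w1');J,_=snap('side','s1')
K=np.vstack([I[:, :],cv2.resize(J[110:190,320:420],(560,448),interpolation=cv2.INTER_CUBIC)]);cv2.imwrite('pics/w1v.png',cv2.resize(K,None,fx=.69,fy=.69))
go(.527,-.383,.055,50)"
```

```text
t3.12 cur [ 0.5253 -0.3804  0.1133] 50.0 F [-0.6  0.6 -0.5] w -0.3 gf 0.0 -> dx -0.0017 dy 0.0063 dz 0.1167 yaw 0.0003 dist 0.058
```

View pics/w1v.png

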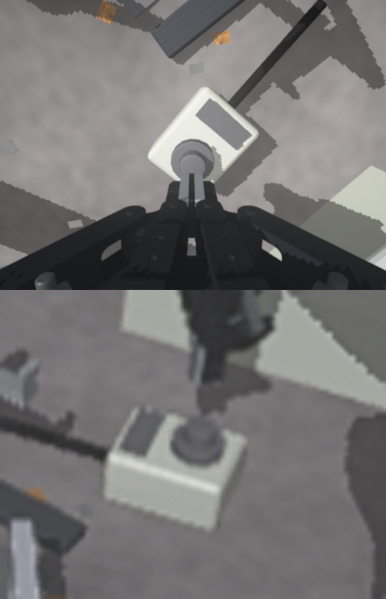

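The fingers hover over the round button: wrist view at about (280,235), side view at about (371,147). It has a narrow cap on a wider collar. I'll zoom in on both fixed views to fix the cap position.

```bash
python3 -c "
import cv2,numpy as np
L=[]
for f,x,y,w in(('w1',220,180,120),('scene0',100,245,50),('s1',345,125,50)):
    I=cv2.resize(cv2.imread(f'pics/{f}.png')[y:y+w,x:x+w],(260,260),interpolation=cv2.INTER_CUBIC);k=260/w
    I=cv2.convertScaleAbs(I,alpha=1.5)
    for i in range(0,w,10): cv2.line(I,(int(i*k),0),(int(i*k),5),(0,255,255));cv2.line(I,(0,int(i*k)),(5,int(i*k)),(0,255,255))
    L.append(I)
cv2.imwrite('pics/b1.png',np.hstack(L))"
```

```text
(no output)
```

View pics/b1.png

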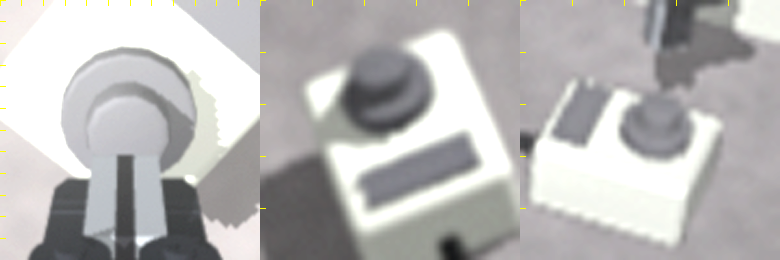

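```bash
python3 -c "
from h import *
s,d=cam('scene'),cam('side');w=cam('wrist',manip.state())
print(tri(s,(123,257.2),d,(371.9,146)),tri(s,(123,257.2),w,(278.6,239)),tri(d,(371.9,146),w,(278.6,239)))
for z in(.06,.065,.07): print(plane(w,(278.6,239),z),plane(s,(123,257.2),z))
print(manip.state()['tool_pos'])"
```

```text
(array([ 0.52264762, -0.3834273 ,  0.06414871]), np.float64(0.0010418474839323103)) (array([ 0.52576111, -0.38212739,  0.06674948]), np.float64(0.0011476204079955326)) (array([ 0.52381744, -0.38362521,  0.06321785]), np.float64(0.003109064514735198))
[ 0.52431339 -0.3834791   0.06      ] [ 0.51946364 -0.38360299  0.06      ]
[ 0.5255085  -0.38204626  0.065     ] [ 0.52391861 -0.3829212   0.065     ]
[ 0.52670361 -0.38061342  0.07      ] [ 0.52837358 -0.3822394   0.07      ]
[ 0.5252605  -0.38044955  0.11334542]
```

Request:
send_rows:
  increments:
    - {"dx": 0, "dy": 0.004, "dz": 0.06, "yaw": 0, "claw": 1}
    - {"dx": 0, "dy": 0.004, "dz": 0.086, "yaw": 0, "claw": 1}
    - {"dx": 0, "dy": 0.004, "dz": 0.086, "yaw": 0, "claw": 1}
    - {"dx": 0, "dy": 0.004, "dz": 0.086, "yaw": 0, "claw": 1}

```text
time: 3.62
tool_pos: [0.5279, -0.3826, 0.0728]
tool_rot: [0.0, 0.906, 0.423, 0.0]
contact_force: [-0.3, 0.3, 0.8]
gripper_width: 0.0
grasp_force: 0.0
```

Request:
send_rows:
  increments:
    - {"dx": 0, "dy": 0, "dz": 0.006, "yaw": 0, "claw": 1}
    - {"dx": 0, "dy": 0, "dz": 0.006, "yaw": 0, "claw": 1}

```text
time: 3.88
tool_pos: [0.5278, -0.3825, 0.0696]
tool_rot: [0.0, 0.906, 0.423, 0.0]
contact_force: [-0.7, -0.2, 0.2]
gripper_width: 0.001
grasp_force: 0.0
```

Request:
send_rows:
  increments:
    - {"dx": 0, "dy": 0, "dz": 0.006, "yaw": 0, "claw": 1}
    - {"dx": 0, "dy": 0, "dz": 0.006, "yaw": 0, "claw": 1}

```text
time: 4.12
tool_pos: [0.528, -0.3826, 0.0667]
tool_rot: [0.0, 0.906, 0.423, 0.0]
contact_force: [0.6, 0.6, 3.4]
gripper_width: -0.003
grasp_force: 1.2
```

Request:
send_rows:
  increments:
    - {"dx": 0, "dy": 0, "dz": 0.006, "yaw": 0, "claw": 1}
    - {"dx": 0, "dy": 0, "dz": 0.006, "yaw": 0, "claw": 1}

```text
time: 4.38
tool_pos: [0.528, -0.3827, 0.0636]
tool_rot: [0.0, 0.906, 0.423, 0.0]
contact_force: [-0.2, -0.3, 3.7]
gripper_width: 0.002
grasp_force: 1.8
```

Request:
send_rows:
  increments:
    - {"dx": 0, "dy": 0, "dz": 0.005, "yaw": 0, "claw": 1}
    - {"dx": 0, "dy": 0, "dz": 0.005, "yaw": 0, "claw": 1}

```text
time: 4.62
tool_pos: [0.528, -0.3827, 0.0612]
tool_rot: [0.0, 0.906, 0.423, 0.0]
contact_force: [-0.8, -0.0, 4.6]
gripper_width: 0.002
grasp_force: 2.4
```

Contact begins at 0.068 and the force stays about 4 N down to 0.061, so the first press (60 N at 0.060) bottomed out. I'll press to the stop once more, release, and move on to pail A.

Request:
send_rows:
  increments:
    - {"dx": 0, "dy": 0, "dz": 0.004, "yaw": 0, "claw": 1}
    - {"dx": 0, "dy": 0, "dz": 0.004, "yaw": 0, "claw": 1}
    - {"dx": 0, "dy": 0, "dz": 0.004, "yaw": 0, "claw": 1}

```text
time: 5.0
tool_pos: [0.5281, -0.3827, 0.0609]
tool_rot: [0.0, 0.906, 0.423, 0.0]
contact_force: [-2.5, 2.9, 12.8]
gripper_width: -0.002
grasp_force: 6.1
```

Request:
send_rows:
  increments:
    - {"dx": 0, "dy": 0, "dz": -0.1, "yaw": 0, "claw": 1}
    - {"dx": 0, "dy": 0, "dz": -0.2, "yaw": 0, "claw": 0.2}
    - {"dx": 0, "dy": 0, "dz": -0.4, "yaw": 0, "claw": 0.2}
    - {"dx": 0, "dy": 0, "dz": -0.6, "yaw": 0, "claw": 0.2}
    - {"dx": 0, "dy": 0, "dz": -0.6, "yaw": 0, "claw": 0.2}
    - {"dx": 0, "dy": 0, "dz": -0.6, "yaw": 0, "claw": 0.2}
    - {"dx": 0, "dy": 0, "dz": -0.6, "yaw": 0, "claw": 0.2}

```text
time: 5.88
tool_pos: [0.5278, -0.3825, 0.3587]
tool_rot: [0.0, 0.906, 0.423, 0.0]
contact_force: [-1.0, -0.1, -0.2]
gripper_width: 0.398
grasp_force: 0.0
```

```bash
python3 -c "
from h import *
d=cam('side')
for u in ((299.7,154),(266,181.7),(232.7,211.7)): print(plane(d,u,.194))
go(.47,-.20,.36,122)"
```

```text
[ 0.5937828  -0.11271676  0.194     ]
[0.60465906 0.00911114 0.194     ]
[0.60973619 0.12315183 0.194     ]
t5.88 cur [ 0.5278 -0.3825  0.3587] 50.0 F [-1.  -0.1 -0.2] w 33.8 gf 0.0 -> dx 0.2055 dy -0.3230 dz -0.0027 yaw -0.8374 dist 0.191
```

```bash
python3 -c "
from h import *
go(.53,-.22,.36,90)"
```

```text
t5.88 cur [ 0.5278 -0.3825  0.3587] 50.0 F [-1.  -0.1 -0.2] w 33.8 gf 0.0 -> dx 0.2520 dy -0.2053 dz -0.0027 yaw -0.4650 dist 0.163
```

Request:
send_rows:
  increments:
    - {"dx": 0.252, "dy": -0.205, "dz": 0, "yaw": -0.465, "claw": 0.2}
    - {"dx": 0.252, "dy": -0.205, "dz": 0, "yaw": -0.465, "claw": 0.2}
    - {"dx": 0.252, "dy": -0.205, "dz": 0, "yaw": -0.465, "claw": 0.2}
    - {"dx": 0.252, "dy": -0.205, "dz": 0, "yaw": -0.465, "claw": 0.2}
    - {"dx": 0.252, "dy": -0.205, "dz": 0, "yaw": -0.465, "claw": 0.2}
    - {"dx": 0.252, "dy": -0.205, "dz": 0, "yaw": -0.465, "claw": 0.2}
    - {"dx": 0.252, "dy": -0.205, "dz": 0, "yaw": -0.465, "claw": 0.2}

```text
time: 6.75
tool_pos: [0.5299, -0.2204, 0.3578]
tool_rot: [-0.001, 0.708, 0.706, -0.0]
contact_force: [-0.2, -0.6, -1.1]
gripper_width: 0.4
grasp_force: 0.0
```

```bash
python3 -c "
from h import *
I,c=snap('wrist','w2')
V=cv2.resize(cv2.convertScaleAbs(I,alpha=1.2),(784,588))
for i in range(0,560,40):
    cv2.putText(V,str(i),(int(i*1.4),9),0,.35,(0,255,255));cv2.line(V,(int(i*1.4),10),(int(i*1.4),16),(0,255,255))
    if i<420: cv2.putText(V,'-'+str(i),(0,int(i*1.4)+4),0,.35,(0,255,255))
cv2.imwrite('pics/w2v.png',V);go(.53,-.22,.36,90)"
```

```text
t6.80 cur [ 0.5299 -0.2204  0.3582] 89.9 F [-0.7 -0.3 -0.5] w 34.0 gf 0.0 -> dx 0.0009 dy 0.0001 dz -0.0037 yaw -0.0010 dist 0.002
```

View pics/w2v.png

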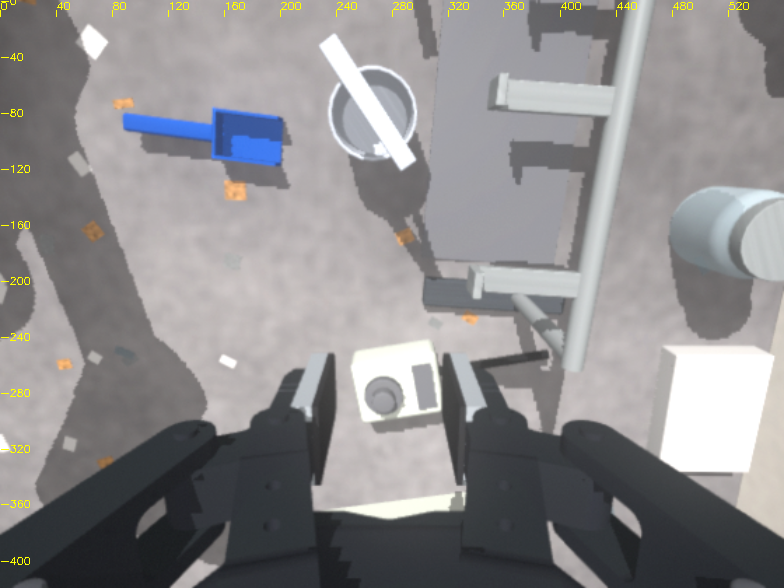

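The wrist view shows bar A from about (236,29) to (289,116), hook 4 from tip (359,66) to the cross bar at (437,72), and hook 5 from tip (340,200) to the cross bar at (414,204).

```bash
cat >> h.py <<'E'
def bars(I,c,z=.1395,thr=200):
    """bright long strips -> bar centre, yaw (deg, mod 180, of the pail y axis), length, width at plane z"""
    m=cv2.inRange(I,(thr,)*3,(255,)*3)
    for k in cv2.findContours(m,0,1)[0]:
        if cv2.contourArea(k)<300: continue
        (u,v),(a,b),t=cv2.minAreaRect(k);B=cv2.boxPoints(((u,v),(a,b),t))
        if max(a,b)<3.5*min(a,b): continue
        P=np.array([plane(c,p,z) for p in B]);e=[P[1]-P[0],P[2]-P[1]];L=max(e,key=np.linalg.norm);S=min(e,key=np.linalg.norm)
        yaw=(np.degrees(np.arctan2(L[1],L[0]))-90+90)%180-90
        print("bar px",np.round([u,v]),"at",np.round(P.mean(0),4),"yaw %.1f len %.3f wid %.3f"%(yaw,np.linalg.norm(L),np.linalg.norm(S)))
E
python3 -c "
from h import *
I=cv2.imread('pics/w2.png');c=cam('wrist',manip.state())
for t in(190,210,230): bars(I,c,thr=t)
f=lambda a,z:plane(c,np.array(a)/1.4,z)
j4,t4,j5,t5=f((612,101),.174),f((502,92),.194),f((580,285),.174),f((475,280),.194)
print(j4,t4,j5,t5)
print(j4-t4,j5-t5,j4-j5,t4-t5)
a,b=f((646,0),.170),f((576,350),.170);v=a-b;print(a,b,np.degrees(np.arctan2(-v[0],v[1])))"
```

```text
bar px [284. 363.] at [ 0.5385 -0.449   0.1395] yaw -81.5 len 0.102 wid 0.016
bar px [268.  68.] at [ 0.5235 -0.1103  0.1395] yaw 35.6 len 0.098 wid 0.025
[ 0.67215996 -0.11680846  0.174     ] [ 0.59858288 -0.11349988  0.194     ] [ 0.66518876 -0.23618798  0.174     ] [ 0.58823531 -0.22747238  0.194     ]
[ 0.07357708 -0.00330858 -0.02      ] [ 0.07695345 -0.0087156  -0.02      ] [0.0069712  0.11937951 0.        ] [0.01034757 0.1139725  0.        ]
[ 0.68662271 -0.06034738  0.17      ] [ 0.66904099 -0.28650521  0.17      ] -4.445286933366559
```

```bash
python3 -c "
from h import *
I=cv2.imread('pics/w2.png');c=cam('wrist',manip.state())
a,b=[plane(c,np.array(p)/1.4,.1395) for p in((329,39),(407,163))];v=a-b
print((a+b)/2,np.linalg.norm(v),np.degrees(np.arctan2(-v[0],v[1])))
bars(cv2.erode(I,np.ones((5,5))),c,thr=200);bars(cv2.erode(I,np.ones((5,5))),c,thr=215)
"
```

```text
[ 0.51834135 -0.11366447  0.1395    ] 0.096494819007462 33.58003782304254
bar px [263.  72.] at [ 0.518  -0.1135  0.1395] yaw 34.9 len 0.093 wid 0.008
bar px [259.  68.] at [ 0.5148 -0.1094  0.1395] yaw 34.6 len 0.082 wid 0.007
```

```bash
sed -i 's/m=cv2.inRange(I,/m=cv2.inRange(cv2.erode(I,np.ones((5,5))),/; s/<300/<80/' h.py; python3 -c "
from h import *
go(.5325,-.135,.2,124.3)"
```

```text
t6.80 cur [ 0.5299 -0.2204  0.3582] 89.9 F [-0.7 -0.3 -0.5] w 34.0 gf 0.0 -> dx 0.1707 dy 0.0051 dz 0.3164 yaw -0.4001 dist 0.180
```

Request:
send_rows:
  increments:
    - {"dx": 0.171, "dy": 0.005, "dz": 0.1, "yaw": -0.4, "claw": 0.2}
    - {"dx": 0.171, "dy": 0.005, "dz": 0.1, "yaw": -0.4, "claw": 0.2}
    - {"dx": 0.171, "dy": 0.005, "dz": 0.2, "yaw": -0.4, "claw": 0.2}
    - {"dx": 0.171, "dy": 0.005, "dz": 0.316, "yaw": -0.4, "claw": 0.2}
    - {"dx": 0.171, "dy": 0.005, "dz": 0.316, "yaw": -0.4, "claw": 0.2}
    - {"dx": 0.171, "dy": 0.005, "dz": 0.316, "yaw": -0.4, "claw": 0.2}
    - {"dx": 0.171, "dy": 0.005, "dz": 0.316, "yaw": -0.4, "claw": 0.2}

```text
time: 7.68
tool_pos: [0.5345, -0.1355, 0.2047]
tool_rot: [0.003, 0.467, 0.884, 0.0]
contact_force: [0.5, -0.2, -0.1]
gripper_width: 0.4
grasp_force: 0.0
```

```bash
python3 -c "
from h import *
I,c=snap('wrist','w3');go(.5325,-.135,.117,124.3);bars(I,c)"
```

```text
t7.72 cur [ 0.5343 -0.1354  0.2044] 124.3 F [-0.  -0.4  0.3] w 34.2 gf 0.0 -> dx 0.0035 dy -0.0031 dz 0.1749 yaw 0.0005 dist 0.087
bar px [270. 176.] at [ 0.5168 -0.1138  0.1395] yaw 34.4 len 0.096 wid 0.010
```

View pics/w3.png

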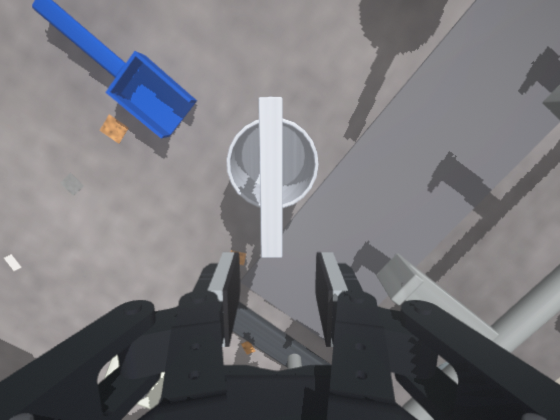

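The bar is aligned: strip at column 271, fingers centred at about 276. But hook 4's tip at (395,265) sits close to the gripper's right side. I'll grip the other half of the bar, farther from the hook.

```bash
python3 -c "
from h import *
go(.5028,-.0923,.117,124.3)"
```

```text
t7.72 cur [ 0.5343 -0.1354  0.2044] 124.3 F [-0.  -0.4  0.3] w 34.2 gf 0.0 -> dx 0.1076 dy -0.0040 dz 0.1744 yaw 0.0005 dist 0.102
```

Request:
send_rows:
  increments:
    - {"dx": 0.108, "dy": -0.004, "dz": 0, "yaw": 0, "claw": 0.2}
    - {"dx": 0.108, "dy": -0.004, "dz": 0, "yaw": 0, "claw": 0.2}
    - {"dx": 0.108, "dy": -0.004, "dz": 0.06, "yaw": 0, "claw": 0.2}
    - {"dx": 0.108, "dy": -0.004, "dz": 0.12, "yaw": 0, "claw": 0.2}
    - {"dx": 0.108, "dy": -0.004, "dz": 0.175, "yaw": 0, "claw": 0.2}
    - {"dx": 0.108, "dy": -0.004, "dz": 0.175, "yaw": 0, "claw": 0.2}
    - {"dx": 0.108, "dy": -0.004, "dz": 0.175, "yaw": 0, "claw": 0.2}
    - {"dx": 0.108, "dy": -0.004, "dz": 0.175, "yaw": 0, "claw": 1}
    - {"dx": 0.108, "dy": -0.004, "dz": 0.175, "yaw": 0, "claw": 1}
    - {"dx": 0.108, "dy": -0.004, "dz": 0.175, "yaw": 0, "claw": 1}
    - {"dx": 0.108, "dy": -0.004, "dz": 0.175, "yaw": 0, "claw": 1}

```text
time: 9.1
tool_pos: [0.5015, -0.0916, 0.1154]
tool_rot: [0.001, 0.467, 0.884, 0.0]
contact_force: [-1.7, -1.0, 5.5]
gripper_width: 0.149
grasp_force: 58.9
```

```bash
python3 -c "
from h import *
go(.5028,-.0923,.117,124.3)"
```

```text
t9.10 cur [ 0.5015 -0.0916  0.1154] 124.4 F [-1.7 -1.   5.5] w 12.7 gf 58.9 -> dx -0.0026 dy 0.0013 dz -0.0031 yaw 0.0009 dist 0.002
```

Request:
send_rows:
  increments:
    - {"dx": 0, "dy": 0, "dz": -0.04, "yaw": 0, "claw": 1}
    - {"dx": 0, "dy": 0, "dz": -0.08, "yaw": 0, "claw": 1}
    - {"dx": 0, "dy": 0, "dz": -0.12, "yaw": 0, "claw": 1}
    - {"dx": 0, "dy": 0, "dz": -0.16, "yaw": 0, "claw": 1}
    - {"dx": 0, "dy": 0, "dz": -0.16, "yaw": 0, "claw": 1}
    - {"dx": 0, "dy": 0, "dz": -0.16, "yaw": 0, "claw": 1}

```text
time: 9.85
tool_pos: [0.5001, -0.0909, 0.1927]
tool_rot: [-0.0, 0.467, 0.884, -0.0]
contact_force: [-0.3, 0.7, -1.8]
gripper_width: 0.15
grasp_force: 58.8
```

```bash
python3 -c "
from h import *
go(.537,-.2,.1965,86)"
```

```text
t9.85 cur [ 0.5001 -0.0909  0.1927] 124.4 F [-0.3  0.7 -1.8] w 12.8 gf 58.8 -> dx -0.2217 dy -0.0623 dz -0.0077 yaw 0.4465 dist 0.115
```

Request:
send_rows:
  increments:
    - {"dx": -0.04, "dy": -0.01, "dz": -0.008, "yaw": 0.07, "claw": 1}
    - {"dx": -0.08, "dy": -0.02, "dz": -0.008, "yaw": 0.15, "claw": 1}
    - {"dx": -0.12, "dy": -0.03, "dz": -0.008, "yaw": 0.23, "claw": 1}
    - {"dx": -0.16, "dy": -0.045, "dz": -0.008, "yaw": 0.31, "claw": 1}
    - {"dx": -0.2, "dy": -0.055, "dz": -0.008, "yaw": 0.39, "claw": 1}
    - {"dx": -0.222, "dy": -0.062, "dz": -0.008, "yaw": 0.446, "claw": 1}
    - {"dx": -0.222, "dy": -0.062, "dz": -0.008, "yaw": 0.446, "claw": 1}
    - {"dx": -0.222, "dy": -0.062, "dz": -0.008, "yaw": 0.446, "claw": 1}

```text
time: 10.85
tool_pos: [0.537, -0.1996, 0.1963]
tool_rot: [-0.001, 0.731, 0.683, -0.0]
contact_force: [0.7, 0.6, -1.8]
gripper_width: 0.146
grasp_force: 58.8
```

```bash
python3 -c "
from h import *
go(.626,-.207,.1965,86)
I,c=snap('wrist','w4');J,_=snap('side','s4');S,_=snap('scene','sc4');
a=cv2.resize(J[110:270,250:410],(400,400));b=cv2.resize(S[170:300,150:280],(400,400));cv2.imwrite('pics/v4.png',np.hstack([a,b]))"
```

```text
t10.85 cur [ 0.537  -0.1996  0.1963] 86.1 F [ 0.7  0.6 -1.8] w 12.4 gf 58.8 -> dx -0.0027 dy 0.1785 dz -0.0006 yaw 0.0014 dist 0.089
```

View pics/v4.png

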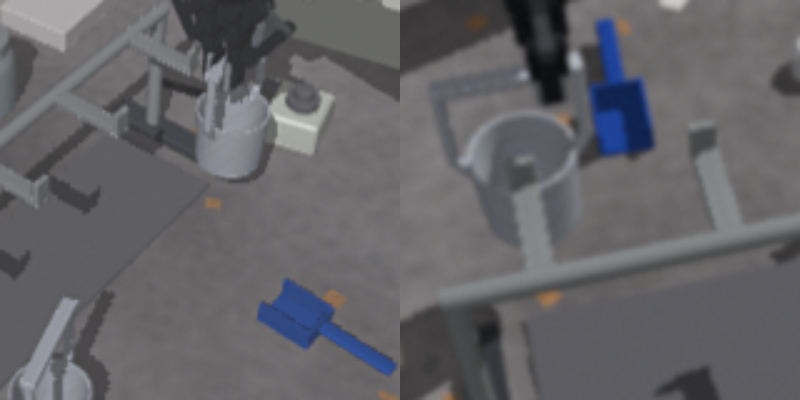

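The pail hangs level in the grip, in front of hook 5. In the right-hand crop the hook tip at (525,165) lies between the uprights. I'll slide in, then lower.

Request:
send_rows:
  increments:
    - {"dx": -0.001, "dy": 0.04, "dz": 0, "yaw": 0, "claw": 1}
    - {"dx": -0.002, "dy": 0.08, "dz": 0, "yaw": 0, "claw": 1}
    - {"dx": -0.003, "dy": 0.12, "dz": 0, "yaw": 0, "claw": 1}
    - {"dx": -0.003, "dy": 0.16, "dz": 0, "yaw": 0, "claw": 1}
    - {"dx": -0.003, "dy": 0.178, "dz": 0, "yaw": 0, "claw": 1}
    - {"dx": -0.003, "dy": 0.178, "dz": 0, "yaw": 0, "claw": 1}
    - {"dx": -0.003, "dy": 0.178, "dz": 0, "yaw": 0, "claw": 1}

```text
time: 11.88
tool_pos: [0.6257, -0.2076, 0.1972]
tool_rot: [-0.0, 0.731, 0.682, -0.0]
contact_force: [0.1, 0.5, -1.8]
gripper_width: 0.147
grasp_force: 58.8
```

```bash
python3 -c "
from h import *
go(.626,-.207,.160,86)
I,c=snap('wrist','w5');J,_=snap('side','s5');S,_=snap('scene','sc5');
a=cv2.resize(J[110:210,250:350],(400,400));b=cv2.resize(S[170:270,150:250],(400,400));cv2.imwrite('pics/v5.png',np.hstack([a,b]))"
```

```text
t11.88 cur [ 0.6257 -0.2076  0.1972] 86.1 F [ 0.1  0.5 -1.8] w 12.5 gf 58.8 -> dx 0.0013 dy 0.0006 dz 0.0744 yaw 0.0006 dist 0.037
```

View pics/v5.png

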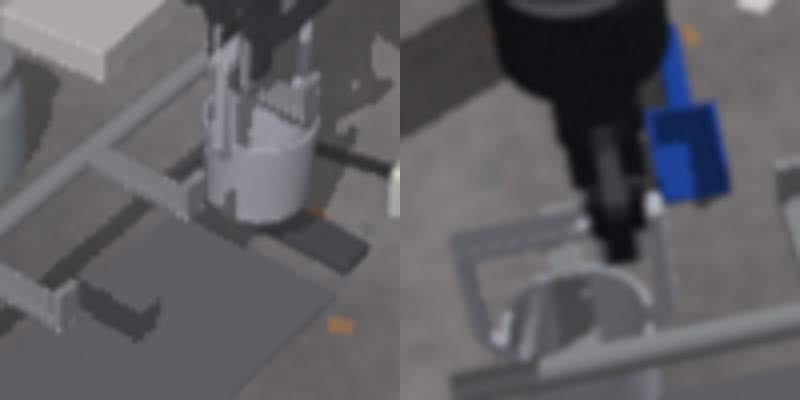

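Hook 5's arm passes through the handle between the uprights, with its tip at about (565,255) in the right-hand crop. Lowering now.

Request:
send_rows:
  increments:
    - {"dx": 0.001, "dy": 0, "dz": 0.03, "yaw": 0, "claw": 1}
    - {"dx": 0.001, "dy": 0, "dz": 0.06, "yaw": 0, "claw": 1}
    - {"dx": 0.001, "dy": 0, "dz": 0.074, "yaw": 0, "claw": 1}
    - {"dx": 0.001, "dy": 0, "dz": 0.077, "yaw": 0, "claw": 1}
    - {"dx": 0.001, "dy": 0, "dz": 0.077, "yaw": 0, "claw": 1}

```text
time: 12.65
tool_pos: [0.6263, -0.2073, 0.1589]
tool_rot: [0.0, 0.731, 0.682, 0.0]
contact_force: [-0.8, 1.0, -0.2]
gripper_width: 0.151
grasp_force: 59.1
```

Request:
send_rows:
  increments:
    - {"dx": 0, "dy": 0, "dz": 0.001, "yaw": 0, "claw": 0.55}
    - {"dx": 0, "dy": 0, "dz": 0.001, "yaw": 0, "claw": 0.4}
    - {"dx": 0, "dy": 0, "dz": 0.001, "yaw": 0, "claw": 0.3}
    - {"dx": 0, "dy": 0, "dz": 0.001, "yaw": 0, "claw": 0.3}
    - {"dx": 0, "dy": 0, "dz": -0.03, "yaw": 0, "claw": 0.3}
    - {"dx": 0, "dy": 0, "dz": -0.1, "yaw": 0, "claw": 0.3}
    - {"dx": 0, "dy": 0, "dz": -0.2, "yaw": 0, "claw": 0.3}
    - {"dx": 0, "dy": 0, "dz": -0.32, "yaw": 0, "claw": 0.2}
    - {"dx": 0, "dy": 0, "dz": -0.4, "yaw": 0, "claw": 0.2}
    - {"dx": 0, "dy": 0, "dz": -0.4, "yaw": 0, "claw": 0.2}
    - {"dx": 0, "dy": 0, "dz": -0.4, "yaw": 0, "claw": 0.2}

```text
time: 14.02
tool_pos: [0.6261, -0.2073, 0.359]
tool_rot: [0.0, 0.731, 0.682, 0.0]
contact_force: [-0.6, -0.4, -1.3]
gripper_width: 0.401
grasp_force: 0.0
```

```bash
python3 -c "
from h import *
go(.53,-.02,.36,90)"
```

```text
t14.03 cur [ 0.6261 -0.2073  0.359 ] 86.0 F [-0.6 -0.4 -1.3] w 34.1 gf 0.0 -> dx 0.3604 dy -0.2176 dz -0.0021 yaw -0.0460 dist 0.210
```

Next I'll view B and C from above, and check A with the fixed cameras.

Request:
send_rows:
  increments:
    - {"dx": 0.36, "dy": -0.218, "dz": -0.002, "yaw": -0.046, "claw": 0.2}
    - {"dx": 0.36, "dy": -0.218, "dz": -0.002, "yaw": -0.046, "claw": 0.2}
    - {"dx": 0.36, "dy": -0.218, "dz": -0.002, "yaw": -0.046, "claw": 0.2}
    - {"dx": 0.36, "dy": -0.218, "dz": -0.002, "yaw": -0.046, "claw": 0.2}
    - {"dx": 0.36, "dy": -0.218, "dz": -0.002, "yaw": -0.046, "claw": 0.2}
    - {"dx": 0.36, "dy": -0.218, "dz": -0.002, "yaw": -0.046, "claw": 0.2}
    - {"dx": 0.36, "dy": -0.218, "dz": -0.002, "yaw": -0.046, "claw": 0.2}

```text
time: 14.9
tool_pos: [0.5304, -0.0214, 0.3592]
tool_rot: [-0.0, 0.708, 0.706, -0.0]
contact_force: [0.6, -1.1, -0.3]
gripper_width: 0.398
grasp_force: 0.0
```

```bash
python3 -c "
from h import *
go(.53,-.02,.36,90)
I,c=snap('wrist','w6');S,_=snap('scene','sc6')
bars(I,c)
b=cv2.resize(S[170:300,150:280],(350,350));V=np.zeros((420,800,3),np.uint8);V[:337,:449]=cv2.resize(I,(449,337));V[:350,450:]=b;cv2.imwrite('pics/v6.png',V)"
```

```text
t14.90 cur [ 0.5304 -0.0214  0.3592] 89.9 F [ 0.6 -1.1 -0.3] w 33.8 gf 0.0 -> dx 0.0028 dy -0.0007 dz -0.0017 yaw -0.0012 dist 0.002
bar px [280. 363.] at [ 0.5347 -0.2509  0.1395] yaw -81.2 len 0.052 wid 0.012
bar px [267.  44.] at [0.5221 0.1107 0.1395] yaw 13.8 len 0.079 wid 0.009
```

View pics/v6.png

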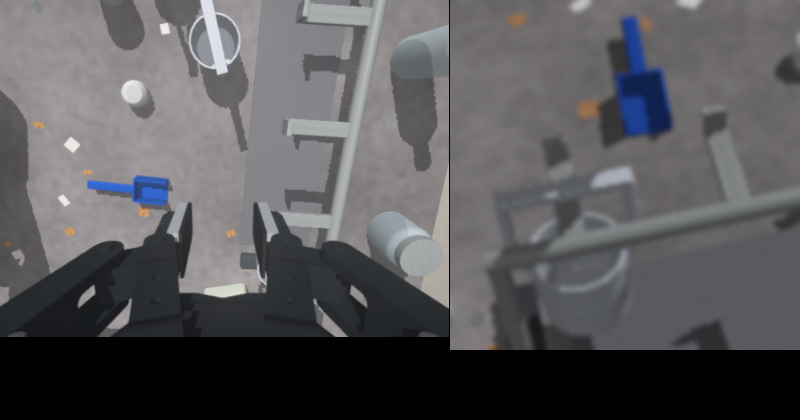

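Pail A hangs on hook 5, as the right-hand crop shows. B's bar runs off the top of the wrist view at about (267,44), so I'll shift towards +y.

Request:
send_rows:
  increments:
    - {"dx": 0.16, "dy": -0.05, "dz": 0, "yaw": 0, "claw": 0.2}
    - {"dx": 0.16, "dy": -0.05, "dz": 0, "yaw": 0, "claw": 0.2}
    - {"dx": 0.16, "dy": -0.05, "dz": 0, "yaw": 0, "claw": 0.2}
    - {"dx": 0.16, "dy": -0.05, "dz": 0, "yaw": 0, "claw": 0.2}
    - {"dx": 0.16, "dy": -0.05, "dz": 0, "yaw": 0, "claw": 0.2}

```text
time: 15.62
tool_pos: [0.5052, 0.0589, 0.3596]
tool_rot: [-0.0, 0.708, 0.707, -0.0]
contact_force: [0.3, -0.4, 0.5]
gripper_width: 0.4
grasp_force: 0.0
```

```bash
python3 -c "
from h import *
I,c=snap('wrist','w7');bars(I,c);bars(I,c,thr=190)"
```

```text
bar px [290. 122.] at [0.5203 0.1182 0.1395] yaw 13.6 len 0.093 wid 0.008
bar px [208.  16.] at [0.4423 0.2153 0.1395] yaw 0.3 len 0.028 wid 0.008
bar px [290. 122.] at [0.5203 0.1183 0.1395] yaw 13.6 len 0.094 wid 0.009
bar px [208.  17.] at [0.4423 0.2153 0.1395] yaw 0.5 len 0.028 wid 0.009
```

```bash
python3 -c "
from h import *
go(.5142,.1435,.117,103.6)"
```

```text
t15.68 cur [0.5052 0.0589 0.3596] 89.9 F [1.  0.4 0.1] w 34.2 gf 0.0 -> dx 0.1693 dy 0.0179 dz 0.4852 yaw -0.1592 dist 0.257
```

Request:
send_rows:
  increments:
    - {"dx": 0.169, "dy": 0.018, "dz": 0, "yaw": -0.159, "claw": 0.2}
    - {"dx": 0.169, "dy": 0.018, "dz": 0.1, "yaw": -0.159, "claw": 0.2}
    - {"dx": 0.169, "dy": 0.018, "dz": 0.2, "yaw": -0.159, "claw": 0.2}
    - {"dx": 0.169, "dy": 0.018, "dz": 0.28, "yaw": -0.159, "claw": 0.2}
    - {"dx": 0.169, "dy": 0.018, "dz": 0.32, "yaw": -0.159, "claw": 0.2}
    - {"dx": 0.169, "dy": 0.018, "dz": 0.36, "yaw": -0.159, "claw": 0.2}
    - {"dx": 0.169, "dy": 0.018, "dz": 0.42, "yaw": -0.159, "claw": 0.2}
    - {"dx": 0.169, "dy": 0.018, "dz": 0.485, "yaw": -0.159, "claw": 0.2}
    - {"dx": 0.169, "dy": 0.018, "dz": 0.485, "yaw": -0.159, "claw": 0.2}
    - {"dx": 0.169, "dy": 0.018, "dz": 0.485, "yaw": -0.159, "claw": 0.2}
    - {"dx": 0.169, "dy": 0.018, "dz": 0.485, "yaw": -0.159, "claw": 1}
    - {"dx": 0.169, "dy": 0.018, "dz": 0.485, "yaw": -0.159, "claw": 1}
    - {"dx": 0.169, "dy": 0.018, "dz": 0.485, "yaw": -0.159, "claw": 1}
    - {"dx": 0.169, "dy": 0.018, "dz": 0.485, "yaw": -0.159, "claw": 1}

```text
time: 17.42
tool_pos: [0.515, 0.1446, 0.1196]
tool_rot: [0.001, 0.618, 0.786, 0.001]
contact_force: [-3.0, 0.2, 6.5]
gripper_width: 0.145
grasp_force: 58.8
```

Request:
send_rows:
  increments:
    - {"dx": 0, "dy": 0, "dz": -0.04, "yaw": 0, "claw": 1}
    - {"dx": 0, "dy": 0, "dz": -0.08, "yaw": 0, "claw": 1}
    - {"dx": 0, "dy": 0, "dz": -0.12, "yaw": 0, "claw": 1}
    - {"dx": 0, "dy": 0, "dz": -0.16, "yaw": 0, "claw": 1}
    - {"dx": 0, "dy": 0, "dz": -0.16, "yaw": 0, "claw": 1}
    - {"dx": 0, "dy": 0, "dz": -0.16, "yaw": 0, "claw": 1}

```text
time: 18.18
tool_pos: [0.5136, 0.1442, 0.1968]
tool_rot: [-0.0, 0.618, 0.786, -0.0]
contact_force: [-0.1, 1.2, -1.4]
gripper_width: 0.147
grasp_force: 58.9
```

```bash
python3 -c "
from h import *
go(.545,.039,.1995,86)"
```

```text
t18.18 cur [0.5136 0.1442 0.1968] 103.7 F [-0.1  1.2 -1.4] w 12.5 gf 58.9 -> dx -0.2194 dy 0.0114 dz -0.0055 yaw 0.2055 dist 0.110
```

Request:
send_rows:
  increments:
    - {"dx": -0.04, "dy": 0, "dz": -0.006, "yaw": 0.04, "claw": 1}
    - {"dx": -0.08, "dy": 0, "dz": -0.006, "yaw": 0.08, "claw": 1}
    - {"dx": -0.12, "dy": 0.005, "dz": -0.006, "yaw": 0.12, "claw": 1}
    - {"dx": -0.16, "dy": 0.01, "dz": -0.006, "yaw": 0.16, "claw": 1}
    - {"dx": -0.2, "dy": 0.011, "dz": -0.006, "yaw": 0.2, "claw": 1}
    - {"dx": -0.219, "dy": 0.011, "dz": -0.006, "yaw": 0.206, "claw": 1}
    - {"dx": -0.219, "dy": 0.011, "dz": -0.006, "yaw": 0.206, "claw": 1}
    - {"dx": -0.219, "dy": 0.011, "dz": -0.006, "yaw": 0.206, "claw": 1}

```text
time: 19.18
tool_pos: [0.545, 0.0395, 0.2003]
tool_rot: [-0.0, 0.731, 0.682, 0.0]
contact_force: [0.4, 0.6, -0.8]
gripper_width: 0.15
grasp_force: 58.9
```

```bash
python3 -c "
from h import *
go(.644,.032,.1995,86)
S,_=snap('scene','sc8');J,_=snap('side','s8')
a=cv2.resize(J[130:290,180:340],(400,400));b=cv2.resize(S[150:280,230:360],(400,400));cv2.imwrite('pics/v8.png',np.hstack([a,b]))"
```

```text
t19.18 cur [0.545  0.0395 0.2003] 86.0 F [ 0.4  0.6 -0.8] w 12.8 gf 58.9 -> dx -0.0011 dy 0.1986 dz 0.0015 yaw -0.0002 dist 0.099
```

View pics/v8.png

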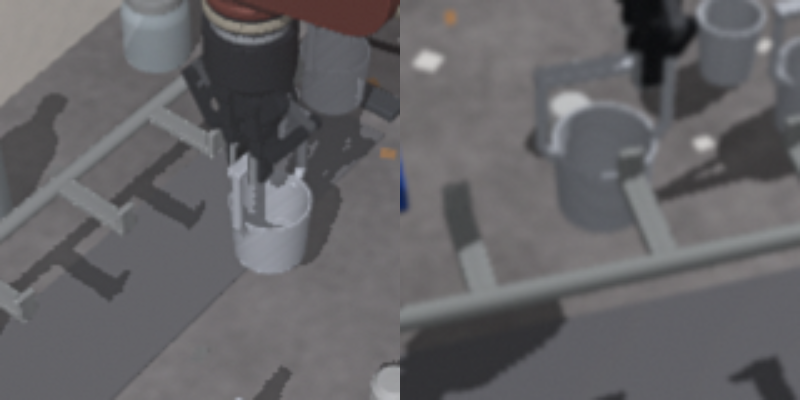

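Pail B hangs level in front of hook 3, whose tip is at (630,155) in the right-hand crop, inside the span of the bar. Sliding in.

Request:
send_rows:
  increments:
    - {"dx": 0, "dy": 0.04, "dz": 0.001, "yaw": 0, "claw": 1}
    - {"dx": -0.001, "dy": 0.08, "dz": 0.001, "yaw": 0, "claw": 1}
    - {"dx": -0.001, "dy": 0.12, "dz": 0.001, "yaw": 0, "claw": 1}
    - {"dx": -0.001, "dy": 0.16, "dz": 0.001, "yaw": 0, "claw": 1}
    - {"dx": -0.001, "dy": 0.198, "dz": 0.001, "yaw": 0, "claw": 1}
    - {"dx": -0.001, "dy": 0.198, "dz": 0.001, "yaw": 0, "claw": 1}
    - {"dx": -0.001, "dy": 0.198, "dz": 0.001, "yaw": 0, "claw": 1}

```text
time: 20.15
tool_pos: [0.6432, 0.0322, 0.1995]
tool_rot: [-0.0, 0.731, 0.682, -0.0]
contact_force: [-0.3, -0.1, -2.0]
gripper_width: 0.151
grasp_force: 58.9
```

```bash
python3 -c "
from h import *
go(.644,.032,.1628,86)"
```

```text
t20.15 cur [0.6432 0.0322 0.1995] 86.0 F [-0.3 -0.1 -2. ] w 12.8 gf 58.9 -> dx -0.0002 dy 0.0016 dz 0.0735 yaw -0.0000 dist 0.037
```

Request:
send_rows:
  increments:
    - {"dx": 0, "dy": 0, "dz": 0.03, "yaw": 0, "claw": 1}
    - {"dx": 0, "dy": 0, "dz": 0.06, "yaw": 0, "claw": 1}
    - {"dx": 0, "dy": 0, "dz": 0.072, "yaw": 0, "claw": 1}
    - {"dx": 0, "dy": 0, "dz": 0.075, "yaw": 0, "claw": 1}
    - {"dx": 0, "dy": 0, "dz": 0.075, "yaw": 0, "claw": 1}

```text
time: 20.78
tool_pos: [0.6439, 0.0317, 0.1627]
tool_rot: [0.0, 0.732, 0.682, 0.0]
contact_force: [-2.2, -0.3, 1.5]
gripper_width: 0.147
grasp_force: 59.3
```

Request:
send_rows:
  increments:
    - {"dx": 0, "dy": 0, "dz": 0.001, "yaw": 0, "claw": 0.55}
    - {"dx": 0, "dy": 0, "dz": 0.001, "yaw": 0, "claw": 0.4}
    - {"dx": 0, "dy": 0, "dz": 0.001, "yaw": 0, "claw": 0.3}
    - {"dx": 0, "dy": 0, "dz": 0.001, "yaw": 0, "claw": 0.3}
    - {"dx": 0, "dy": 0, "dz": -0.03, "yaw": 0, "claw": 0.3}
    - {"dx": 0, "dy": 0, "dz": -0.1, "yaw": 0, "claw": 0.3}
    - {"dx": 0, "dy": 0, "dz": -0.2, "yaw": 0, "claw": 0.3}
    - {"dx": 0, "dy": 0, "dz": -0.32, "yaw": 0, "claw": 0.2}
    - {"dx": 0, "dy": 0, "dz": -0.4, "yaw": 0, "claw": 0.2}
    - {"dx": 0, "dy": 0, "dz": -0.4, "yaw": 0, "claw": 0.2}
    - {"dx": 0, "dy": 0, "dz": -0.4, "yaw": 0, "claw": 0.2}

```text
time: 22.15
tool_pos: [0.6437, 0.0317, 0.3625]
tool_rot: [0.0, 0.732, 0.682, 0.0]
contact_force: [-0.0, -0.3, -0.6]
gripper_width: 0.398
grasp_force: 0.0
```

```bash
python3 -c "
from h import *
go(.46,.16,.36,90)"
```

```text
t22.15 cur [0.6437 0.0317 0.3625] 86.0 F [-0.  -0.3 -0.6] w 33.8 gf 0.0 -> dx 0.2301 dy -0.3845 dz 0.0049 yaw -0.0470 dist 0.224
```

Request:
send_rows:
  increments:
    - {"dx": 0.23, "dy": -0.385, "dz": 0.005, "yaw": -0.047, "claw": 0.2}
    - {"dx": 0.23, "dy": -0.385, "dz": 0.005, "yaw": -0.047, "claw": 0.2}
    - {"dx": 0.23, "dy": -0.385, "dz": 0.005, "yaw": -0.047, "claw": 0.2}
    - {"dx": 0.23, "dy": -0.385, "dz": 0.005, "yaw": -0.047, "claw": 0.2}
    - {"dx": 0.23, "dy": -0.385, "dz": 0.005, "yaw": -0.047, "claw": 0.2}
    - {"dx": 0.23, "dy": -0.385, "dz": 0.005, "yaw": -0.047, "claw": 0.2}
    - {"dx": 0.23, "dy": -0.385, "dz": 0.005, "yaw": -0.047, "claw": 0.2}

```text
time: 23.02
tool_pos: [0.4605, 0.1594, 0.3589]
tool_rot: [-0.0, 0.708, 0.707, -0.001]
contact_force: [-0.4, -0.3, -0.3]
gripper_width: 0.401
grasp_force: 0.0
```

```bash
python3 -c "
from h import *
go(.46,.16,.36,90)
I,c=snap('wrist','w9');bars(I,c);bars(I,c,thr=190)
S,_=snap('scene','sc9');V=np.zeros((420,800,3),np.uint8);V[:337,:449]=cv2.resize(I,(449,337));V[:350,450:]=cv2.resize(S[150:290,230:370],(350,350));cv2.imwrite('pics/v9.png',V)"
```

```text
t23.02 cur [0.4605 0.1594 0.3589] 89.9 F [-0.4 -0.3 -0.3] w 34.1 gf 0.0 -> dx 0.0013 dy -0.0009 dz -0.0022 yaw -0.0008 dist 0.001
bar px [257.  90.] at [0.4421 0.2491 0.1395] yaw 0.9 len 0.094 wid 0.008
bar px [310.   8.] at [0.4918 0.3229 0.1395] yaw 89.8 len 0.103 wid 0.012
bar px [257.  90.] at [0.4419 0.2491 0.1395] yaw 0.4 len 0.094 wid 0.009
bar px [310.   8.] at [0.4928 0.3225 0.1395] yaw 89.8 len 0.105 wid 0.013
```

View pics/v9.png

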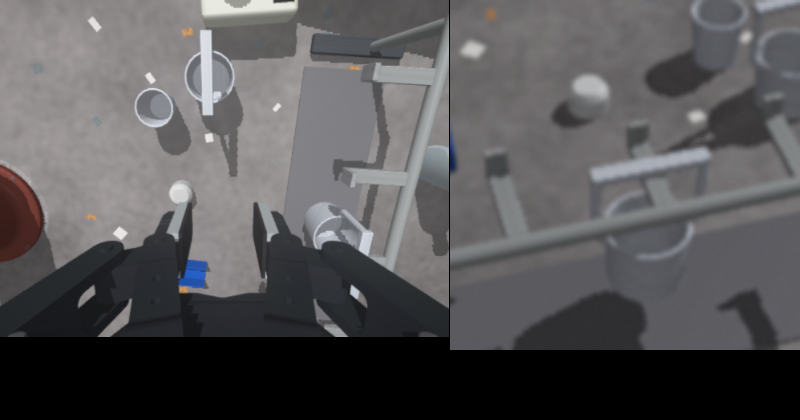

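Pail B is on hook 3 and A is still in place. Pail C's bar is at (257,90) in full-resolution wrist pixels. Hook 1's tip is at about (464,91) and its junction at about (542,95).

```bash
python3 -c "
from h import *
c=cam('wrist',manip.state())
for a,z in(((542.5,94.8),.174),((464,91),.194),((507.6,222),.174),((436.5,220.7),.194)): print(plane(c,a,z))
go(.4416,.275,.117,90.7)"
```

```text
[0.69824559 0.24315931 0.174     ]
[0.61870086 0.24599196 0.194     ]
[0.68941616 0.1242794  0.174     ]
[0.61023992 0.13194024 0.194     ]
t23.12 cur [0.4605 0.1594 0.3593] 89.9 F [-0.8 -0.   0.3] w 34.0 gf 0.0 -> dx 0.2313 dy -0.0375 dz 0.4845 yaw -0.0090 dist 0.269
```

Request:
send_rows:
  increments:
    - {"dx": 0.231, "dy": -0.038, "dz": 0, "yaw": -0.009, "claw": 0.2}
    - {"dx": 0.231, "dy": -0.038, "dz": 0.1, "yaw": -0.009, "claw": 0.2}
    - {"dx": 0.231, "dy": -0.038, "dz": 0.2, "yaw": -0.009, "claw": 0.2}
    - {"dx": 0.231, "dy": -0.038, "dz": 0.28, "yaw": -0.009, "claw": 0.2}
    - {"dx": 0.231, "dy": -0.038, "dz": 0.32, "yaw": -0.009, "claw": 0.2}
    - {"dx": 0.231, "dy": -0.038, "dz": 0.36, "yaw": -0.009, "claw": 0.2}
    - {"dx": 0.231, "dy": -0.038, "dz": 0.42, "yaw": -0.009, "claw": 0.2}
    - {"dx": 0.231, "dy": -0.038, "dz": 0.483, "yaw": -0.009, "claw": 0.2}
    - {"dx": 0.231, "dy": -0.038, "dz": 0.483, "yaw": -0.009, "claw": 0.2}
    - {"dx": 0.231, "dy": -0.038, "dz": 0.483, "yaw": -0.009, "claw": 0.2}
    - {"dx": 0.231, "dy": -0.038, "dz": 0.483, "yaw": -0.009, "claw": 1}
    - {"dx": 0.231, "dy": -0.038, "dz": 0.483, "yaw": -0.009, "claw": 1}
    - {"dx": 0.231, "dy": -0.038, "dz": 0.483, "yaw": -0.009, "claw": 1}
    - {"dx": 0.231, "dy": -0.038, "dz": 0.483, "yaw": -0.009, "claw": 1}

```text
time: 24.88
tool_pos: [0.442, 0.2763, 0.1205]
tool_rot: [0.0, 0.702, 0.712, 0.002]
contact_force: [-1.6, -0.1, 5.5]
gripper_width: 0.145
grasp_force: 58.9
```

Request:
send_rows:
  increments:
    - {"dx": 0, "dy": 0, "dz": -0.04, "yaw": 0, "claw": 1}
    - {"dx": 0, "dy": 0, "dz": -0.08, "yaw": 0, "claw": 1}
    - {"dx": 0, "dy": 0, "dz": -0.12, "yaw": 0, "claw": 1}
    - {"dx": 0, "dy": 0, "dz": -0.16, "yaw": 0, "claw": 1}
    - {"dx": 0, "dy": 0, "dz": -0.16, "yaw": 0, "claw": 1}
    - {"dx": 0, "dy": 0, "dz": -0.16, "yaw": 0, "claw": 1}

```text
time: 25.62
tool_pos: [0.4406, 0.2753, 0.1978]
tool_rot: [-0.0, 0.702, 0.712, -0.0]
contact_force: [-0.2, -0.3, -1.1]
gripper_width: 0.15
grasp_force: 58.9
```

```bash
python3 -c "
from h import *
go(.561,.279,.1985,86)"
```

```text
t25.62 cur [0.4406 0.2753 0.1978] 90.8 F [-0.2 -0.3 -1.1] w 12.8 gf 58.9 -> dx 0.0041 dy 0.2409 dz -0.0017 yaw 0.0555 dist 0.120
```

Request:
send_rows:
  increments:
    - {"dx": 0, "dy": 0.04, "dz": -0.003, "yaw": 0.01, "claw": 1}
    - {"dx": 0.001, "dy": 0.08, "dz": -0.003, "yaw": 0.02, "claw": 1}
    - {"dx": 0.002, "dy": 0.12, "dz": -0.003, "yaw": 0.03, "claw": 1}
    - {"dx": 0.003, "dy": 0.16, "dz": -0.003, "yaw": 0.045, "claw": 1}
    - {"dx": 0.004, "dy": 0.2, "dz": -0.003, "yaw": 0.055, "claw": 1}
    - {"dx": 0.004, "dy": 0.241, "dz": -0.003, "yaw": 0.055, "claw": 1}
    - {"dx": 0.004, "dy": 0.241, "dz": -0.003, "yaw": 0.055, "claw": 1}
    - {"dx": 0.004, "dy": 0.241, "dz": -0.003, "yaw": 0.055, "claw": 1}

```text
time: 26.62
tool_pos: [0.5604, 0.2789, 0.1986]
tool_rot: [-0.001, 0.731, 0.682, -0.001]
contact_force: [0.3, -0.3, -1.6]
gripper_width: 0.144
grasp_force: 58.9
```

```bash
python3 -c "
from h import *
go(.661,.272,.1995,86)
S,_=snap('scene','sc10');J,_=snap('side','s10')
a=cv2.resize(J[180:340,110:270],(400,400));b=cv2.resize(S[120:250,330:460],(400,400));cv2.imwrite('pics/v10.png',np.hstack([a,b]))"
```

```text
t26.62 cur [0.5604 0.2789 0.1986] 86.0 F [ 0.3 -0.3 -1.6] w 12.2 gf 58.9 -> dx 0.0000 dy 0.2017 dz -0.0022 yaw 0.0006 dist 0.101
```

View pics/v10.png

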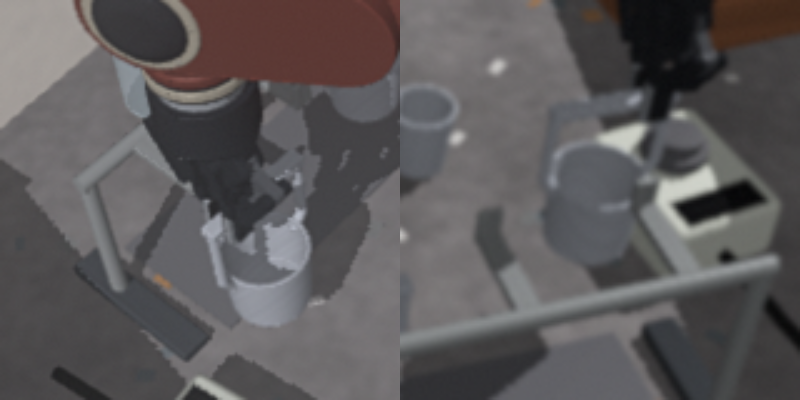

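```bash
python3 -c "
from h import *
s=cam('scene')
P=proj(s,[(.5585,.252,.2175),(.6265,.2474,.194),(.697,.242,.174),(.660,.245,.174)]);print((P-[330,120])*400/130+[400,0])
"
```

```text
[[613.65676173  94.08501587]
 [649.75457876 179.24787496]
 [689.35738002 268.41912775]
 [665.64518435 231.72126777]]
```

The model's hook 1 and bar points project onto the image features to within about 2 scene pixels: bar at about (607,102), arm junction at about (690,270) in the crop. Sliding in.

Request:
send_rows:
  increments:
    - {"dx": 0, "dy": 0.04, "dz": -0.003, "yaw": 0, "claw": 1}
    - {"dx": 0, "dy": 0.08, "dz": -0.003, "yaw": 0, "claw": 1}
    - {"dx": 0, "dy": 0.12, "dz": -0.003, "yaw": 0, "claw": 1}
    - {"dx": 0, "dy": 0.16, "dz": -0.003, "yaw": 0, "claw": 1}
    - {"dx": 0, "dy": 0.2, "dz": -0.003, "yaw": 0, "claw": 1}
    - {"dx": 0, "dy": 0.2, "dz": -0.003, "yaw": 0, "claw": 1}
    - {"dx": 0, "dy": 0.2, "dz": -0.003, "yaw": 0, "claw": 1}

```text
time: 27.6
tool_pos: [0.6603, 0.2724, 0.2012]
tool_rot: [-0.0, 0.731, 0.682, -0.0]
contact_force: [0.3, 0.1, -0.7]
gripper_width: 0.145
grasp_force: 58.9
```

```bash
python3 -c "
from h import *
go(.661,.272,.1635,86)"
```

```text
t27.60 cur [0.6603 0.2724 0.2012] 86.1 F [ 0.3  0.1 -0.7] w 12.3 gf 58.9 -> dx -0.0007 dy 0.0016 dz 0.0754 yaw 0.0008 dist 0.038
```

Request:
send_rows:
  increments:
    - {"dx": 0, "dy": 0, "dz": 0.03, "yaw": 0, "claw": 1}
    - {"dx": 0, "dy": 0, "dz": 0.06, "yaw": 0, "claw": 1}
    - {"dx": 0, "dy": 0, "dz": 0.074, "yaw": 0, "claw": 1}
    - {"dx": 0, "dy": 0, "dz": 0.076, "yaw": 0, "claw": 1}
    - {"dx": 0, "dy": 0, "dz": 0.076, "yaw": 0, "claw": 1}

```text
time: 28.22
tool_pos: [0.661, 0.2723, 0.1637]
tool_rot: [-0.0, 0.731, 0.682, -0.0]
contact_force: [-2.8, -1.6, 2.6]
gripper_width: 0.15
grasp_force: 59.5
```

Request:
send_rows:
  increments:
    - {"dx": 0, "dy": 0, "dz": 0, "yaw": 0, "claw": 0.55}
    - {"dx": 0, "dy": 0, "dz": 0, "yaw": 0, "claw": 0.4}
    - {"dx": 0, "dy": 0, "dz": 0, "yaw": 0, "claw": 0.3}
    - {"dx": 0, "dy": 0, "dz": 0, "yaw": 0, "claw": 0.3}
    - {"dx": 0, "dy": 0, "dz": -0.03, "yaw": 0, "claw": 0.3}
    - {"dx": 0, "dy": 0, "dz": -0.1, "yaw": 0, "claw": 0.3}
    - {"dx": 0, "dy": 0, "dz": -0.2, "yaw": 0, "claw": 0.3}
    - {"dx": 0, "dy": 0, "dz": -0.32, "yaw": 0, "claw": 0.3}
    - {"dx": 0, "dy": 0, "dz": -0.4, "yaw": 0, "claw": 0.3}
    - {"dx": 0, "dy": 0, "dz": -0.4, "yaw": 0, "claw": 1}
    - {"dx": 0, "dy": 0, "dz": -0.4, "yaw": 0, "claw": 1}

```text
time: 29.6
tool_pos: [0.661, 0.2722, 0.3634]
tool_rot: [0.0, 0.731, 0.682, 0.0]
contact_force: [-0.7, 0.1, 0.3]
gripper_width: 0.0
grasp_force: 0.0
```

```bash
python3 -c "
from h import *
s,d=cam('scene'),cam('side')
for z in(.075,.083,.09):print(z,plane(s,(418,166),z),plane(d,(208,365),z))
print(tri(s,(418.5,164.5),d,(208,364)))
go(.48,.34,.30,90)"
```

```text
0.075 [0.48252631 0.37733965 0.075     ] [0.47553736 0.38422352 0.075     ]
0.083 [0.49014693 0.37099765 0.083     ] [0.47243245 0.38663726 0.083     ]
0.09 [0.49681498 0.36544839 0.09      ] [0.46971566 0.38874928 0.09      ]
(array([0.47709073, 0.38235903, 0.07431922]), np.float64(0.00013525665149469865))
t29.60 cur [0.661  0.2722 0.3634] 86.0 F [-0.7  0.1  0.3] w 0.0 gf 0.0 -> dx 0.1104 dy -0.3705 dz 0.1268 yaw -0.0460 dist 0.203
```

That was my 14th and last picture, so the remaining checks are numeric: the start button's grey disc on the white box, and the hung bars at z = 0.183.

Request:
send_rows:
  increments:
    - {"dx": 0.03, "dy": -0.1, "dz": 0, "yaw": -0.046, "claw": 1}
    - {"dx": 0.06, "dy": -0.2, "dz": 0, "yaw": -0.046, "claw": 1}
    - {"dx": 0.08, "dy": -0.3, "dz": 0, "yaw": -0.046, "claw": 1}
    - {"dx": 0.03, "dy": -0.37, "dz": 0, "yaw": -0.046, "claw": 1}
    - {"dx": 0.03, "dy": -0.37, "dz": 0, "yaw": -0.046, "claw": 1}
    - {"dx": 0.03, "dy": -0.37, "dz": 0, "yaw": -0.046, "claw": 1}
    - {"dx": 0.03, "dy": -0.37, "dz": 0, "yaw": -0.046, "claw": 1}

```text
time: 30.48
tool_pos: [0.4784, 0.3, 0.3625]
tool_rot: [-0.0, 0.707, 0.707, -0.001]
contact_force: [-0.0, -0.1, 0.1]
gripper_width: 0.005
grasp_force: 0.0
```

```bash
python3 -c "
from h import *
I,c=snap('wrist','w11');S,_=snap('scene','sc11');J,_=snap('side','s11')
go(.478,.38,.12,90)
g=cv2.cvtColor(I,6);print('pred btn px',proj(c,[(.478,.381,.08)]))
C=cv2.HoughCircles(cv2.medianBlur(g,3),cv2.HOUGH_GRADIENT,1,20,param1=80,param2=18,minRadius=12,maxRadius=50)
for u,v,r in (C[0] if C is not None else []):
    p=plane(c,(u,v),.083);q=plane(c,(u+r,v),.083);print('circ',u,v,r,p,'rad',np.linalg.norm(p-q),int(g[int(v),int(u)]))
for n,X in(('scene',S),('side',J)):
    print(n)
    for t in(170,190): bars(cv2.resize(X,None,fx=1,fy=1),cam(n),z=.183,thr=t)
"
```

```text
t30.62 cur [0.4783 0.3    0.3629] 90.0 F [-0.2 -0.8 -0.6] w 0.4 gf 0.0 -> dx 0.1601 dy -0.0004 dz 0.4857 yaw -0.0003 dist 0.256
pred btn px [[275.83916341 103.06312839]]
circ 427.5 221.5 31.6 [0.67192703 0.23557724 0.083     ] rad 0.03996285395821496 125
circ 184.5 238.5 20.7 [0.35866419 0.21245419 0.083     ] rad 0.026915904370696096 123
circ 275.5 99.5 25.4 [0.4776277  0.38487089 0.083     ] rad 0.029630954570231162 151
circ 450.5 213.5 40.5 [0.69961247 0.24623976 0.083     ] rad 0.05059440260472145 124
circ 409.5 206.5 23.8 [0.64701814 0.25548554 0.083     ] rad 0.02985882958433822 144
circ 403.5 267.5 42.7 [0.64760816 0.17135761 0.083     ] rad 0.056255146156555545 91
circ 211.5 255.5 21.3 [0.39254921 0.18851202 0.083     ] rad 0.028145375728808413 101
circ 510.5 311.5 42.7 [0.79899855 0.10638099 0.083     ] rad 0.056805029596224674 118
circ 451.5 246.5 31.5 [0.70687105 0.20139095 0.083     ] rad 0.040441539216669174 175
circ 16.5 339.5 43.4 [0.11398888 0.06266511 0.083     ] rad 0.05957149632963454 46
circ 452.5 193.5 21.3 [0.69857207 0.27227235 0.083     ] rad 0.02623358810956614 122
circ 418.5 239.5 20.0 [0.66316484 0.21104068 0.083     ] rad 0.02573743468283364 119
circ 463.5 172.5 17.1 [0.70827036 0.29867178 0.083     ] rad 0.020674458430341817 144
circ 412.5 302.5 16.6 [0.66478651 0.11922251 0.083     ] rad 0.022530205250595663 91
circ 427.5 196.5 14.7 [0.66809037 0.26846475 0.083     ] rad 0.018251275742375814 146
circ 282.5 121.5 14.4 [0.48588118 0.36008266 0.083     ] rad 0.01709270708220352 108
circ 384.5 160.5 18.8 [0.61062836 0.31370511 0.083     ] rad 0.02283094082800824 99
circ 434.5 262.5 13.2 [0.68763762 0.17868934 0.083     ] rad 0.017266230783189163 102
scene
side
bar px [427.  16.] at [ 0.6348 -0.9956  0.183 ] yaw 17.9 len 0.255 wid 0.033
```

Request:
send_rows:
  increments:
    - {"dx": 0.05, "dy": 0, "dz": 0.05, "yaw": 0, "claw": 1}
    - {"dx": 0.1, "dy": 0, "dz": 0.15, "yaw": 0, "claw": 1}
    - {"dx": 0.166, "dy": 0, "dz": 0.25, "yaw": 0, "claw": 1}
    - {"dx": 0.166, "dy": 0, "dz": 0.35, "yaw": 0, "claw": 1}
    - {"dx": 0.166, "dy": 0, "dz": 0.45, "yaw": 0, "claw": 1}
    - {"dx": 0.166, "dy": 0, "dz": 0.53, "yaw": 0, "claw": 1}
    - {"dx": 0.166, "dy": 0, "dz": 0.54, "yaw": 0, "claw": 1}
    - {"dx": 0.166, "dy": 0, "dz": 0.54, "yaw": 0, "claw": 1}
    - {"dx": 0.166, "dy": 0, "dz": 0.54, "yaw": 0, "claw": 1}

```text
time: 31.75
tool_pos: [0.4793, 0.3839, 0.0962]
tool_rot: [0.001, 0.707, 0.707, 0.002]
contact_force: [0.1, -0.2, -0.2]
gripper_width: -0.003
grasp_force: 0.0
```

```bash
python3 -c "
from h import *
st=manip.state();go(.4776,.383,.083,90)
import cv2
S,_=snap('scene','sc12')
for f in('scene0','sc12'):
    g=cv2.cvtColor(cv2.imread(f'pics/{f}.png'),6)
    for P in proj(cam('scene'),[(.660,.245,.183),(.6435,.005,.183),(.625,-.234,.183)]):
        u,v=P.round().astype(int);print(f,u,v,g[v-6:v+7,u-8:u+9].mean().round(),[int(g[v+j,u-8:u+9].max()) for j in(-4,0,4)])
I=cv2.imread('pics/w11.png')
"
```

```text
t31.75 cur [0.4793 0.3839 0.0962] 90.0 F [ 0.1 -0.2 -0.2] w -0.3 gf 0.0 -> dx -0.0019 dy -0.0035 dz 0.0264 yaw -0.0001 dist 0.013
scene0 417 192 119.0 [191, 192, 158]
scene0 310 214 104.0 [128, 130, 129]
scene0 191 238 118.0 [128, 129, 131]
sc12 417 192 138.0 [199, 186, 179]
sc12 310 214 139.0 [134, 180, 173]
sc12 191 238 133.0 [134, 179, 177]
```

```bash
python3 -c "
from h import *
I=cv2.imread('pics/w11.png');P=manip.camera_params('wrist')
st=dict(manip.state());st['tool_pos']=[.4783,.3,.3629];st['tool_rot']=[0,.7071,.7071,0]
c=cam('wrist',st)
for t in(150,165,180,195): print(t);bars(I,c,z=.183,thr=t)
g=cv2.cvtColor(I,6)
for y in(.195,.21,.228,.245,.262,.28,.295): print(y,[int(g[int(v),int(u)]) for u,v in proj(c,[(.660+.073*(y-.245)+dx,y,.183) for dx in(-.03,-.02,-.014,-.01,-.005,0,.005,.01,.014,.02,.03)])])
"
```

```text
150
bar px [555. 373.] at [0.7846 0.093  0.183 ] yaw 11.4 len 0.037 wid 0.008
165
bar px [288. 268.] at [0.4911 0.2169 0.183 ] yaw -4.8 len 0.044 wid 0.010
bar px [267. 268.] at [0.4689 0.2172 0.183 ] yaw -2.8 len 0.044 wid 0.007
bar px [472. 259.] at [0.6749 0.2217 0.183 ] yaw -6.2 len 0.174 wid 0.045
180
bar px [460. 240.] at [0.6607 0.2461 0.183 ] yaw -3.8 len 0.097 wid 0.010
195
bar px [459. 240.] at [0.6599 0.246  0.183 ] yaw -4.5 len 0.096 wid 0.009
0.195 [89, 90, 104, 104, 119, 129, 158, 153, 155, 154, 133]
0.21 [92, 136, 154, 140, 223, 222, 223, 153, 151, 151, 144]
0.228 [119, 96, 152, 148, 212, 224, 224, 157, 154, 149, 142]
0.245 [183, 180, 181, 150, 221, 225, 222, 179, 178, 179, 178]
0.262 [122, 179, 167, 143, 227, 224, 223, 158, 156, 152, 142]
0.28 [116, 115, 114, 126, 227, 225, 222, 156, 154, 154, 145]
0.295 [122, 127, 142, 148, 220, 201, 177, 158, 158, 157, 134]
```

C's bar is on hook 1 at (0.660, 0.246) with yaw -4, which matches the seat. Now the start button, in steps.

Request:
send_rows:
  increments:
    - {"dx": -0.002, "dy": -0.003, "dz": 0.012, "yaw": 0, "claw": 1}
    - {"dx": -0.002, "dy": -0.003, "dz": 0.022, "yaw": 0, "claw": 1}
    - {"dx": -0.002, "dy": -0.003, "dz": 0.022, "yaw": 0, "claw": 1}

```text
time: 32.17
tool_pos: [0.4761, 0.3819, 0.0823]
tool_rot: [-0.0, 0.707, 0.707, 0.0]
contact_force: [-0.7, -1.1, 1.5]
gripper_width: -0.002
grasp_force: 1.0
```

Request:
send_rows:
  increments:
    - {"dx": 0, "dy": 0, "dz": 0.005, "yaw": 0, "claw": 1}
    - {"dx": 0, "dy": 0, "dz": 0.01, "yaw": 0, "claw": 1}
    - {"dx": 0, "dy": 0, "dz": 0.01, "yaw": 0, "claw": 1}

```text
time: 32.55
tool_pos: [0.4762, 0.382, 0.0775]
tool_rot: [0.0, 0.707, 0.707, 0.0]
contact_force: [-1.0, -0.9, 4.4]
gripper_width: -0.003
grasp_force: 2.1
```

Request:
send_rows:
  increments:
    - {"dx": 0, "dy": 0, "dz": 0.005, "yaw": 0, "claw": 1}
    - {"dx": 0, "dy": 0, "dz": 0.008, "yaw": 0, "claw": 1}
    - {"dx": 0, "dy": 0, "dz": 0.008, "yaw": 0, "claw": 1}

```text
time: 32.92
tool_pos: [0.4764, 0.3821, 0.0759]
tool_rot: [0.0, 0.707, 0.707, -0.0]
contact_force: [-6.5, -3.4, 15.4]
gripper_width: 0.001
grasp_force: 7.7
```

Request:
send_rows:
  increments:
    - {"dx": 0, "dy": 0, "dz": 0.004, "yaw": 0, "claw": 1}
    - {"dx": 0, "dy": 0, "dz": 0.004, "yaw": 0, "claw": 1}

```text
time: 33.17
tool_pos: [0.4764, 0.3821, 0.0757]
tool_rot: [0.0, 0.707, 0.707, -0.0]
contact_force: [-9.6, -6.9, 23.8]
gripper_width: 0.002
grasp_force: 12.0
```

Request:
send_rows:
  increments:
    - {"dx": 0, "dy": 0, "dz": -0.05, "yaw": 0, "claw": 1}
    - {"dx": 0, "dy": 0, "dz": -0.15, "yaw": 0, "claw": 1}
    - {"dx": 0, "dy": 0, "dz": -0.25, "yaw": 0, "claw": 1}
    - {"dx": 0, "dy": 0, "dz": -0.35, "yaw": 0, "claw": 1}
    - {"dx": -0.16, "dy": 0, "dz": -0.56, "yaw": 0, "claw": 1}
    - {"dx": -0.16, "dy": 0, "dz": -0.56, "yaw": 0, "claw": 1}
    - {"dx": -0.16, "dy": 0, "dz": -0.56, "yaw": 0, "claw": 1}
    - {"dx": -0.16, "dy": 0, "dz": -0.56, "yaw": 0, "claw": 1}

```text
time: 34.17
tool_pos: [0.4762, 0.3019, 0.3506]
tool_rot: [-0.0, 0.707, 0.707, 0.0]
contact_force: [0.1, 0.7, -0.7]
gripper_width: 0.002
grasp_force: 0.0
```

```bash
python3 -c "
from h import *
I,c=snap('wrist','w13');S,_=snap('scene','sc13')
go(.478,.3,.36,90)
for t in(170,190): bars(I,c,z=.183,thr=t)
g=cv2.cvtColor(S,6)
for P in proj(cam('scene'),[(.6435,.005,.183),(.625,-.234,.183)]):
    u,v=P.round().astype(int);print(u,v,g[v-6:v+7,u-8:u+9].mean().round(),[int(g[v+j,u-8:u+9].max()) for j in(-4,0,4)])
"
```

```text
t34.27 cur [0.4755 0.3022 0.3485] 90.0 F [ 0.3  0.4 -0.4] w 0.0 gf 0.0 -> dx -0.0044 dy 0.0049 dz -0.0231 yaw 0.0004 dist 0.012
bar px [501. 269.] at [0.6949 0.2193 0.183 ] yaw -4.4 len 0.170 wid 0.005
bar px [468. 246.] at [0.66   0.2461 0.183 ] yaw -4.1 len 0.095 wid 0.009
310 214 137.0 [131, 178, 170]
191 238 138.0 [131, 176, 175]
```

```bash
python3 -c "
from plant import manip
print(manip.job_done())"
```

```text
the job is handed in; nothing more can be done
None
```

The job is handed in at about 34 s: I pressed and released the test button, hung the three pails I found on hooks 5, 3 and 1, and pressed and released the start button last. Force readings put both buttons at their stops, and camera measurements after the last press show all three pails hanging; I don't have the judge's verdict.

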